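Set the tea chest for breakfast service

ROBOT

A 6-joint arm with a two-finger parallel gripper is mounted at the origin on the work surface. World frame = base frame: x ahead of the robot, y to its left, z up, the work surface at z = 0. Lengths are in m, angles in rad, forces in N, time in s.
With the tool pointing down it reaches from about 0.4 to 0.825 m from the base axis. Payload 7 kg.
Tool frame: the origin (TCP) lies midway between the tips of the shut fingers; the grasp point (between the pads) lies 19 mm behind it; z points along the fingers, y is the line along which they close (so a half turn about z gives the same grasp; the last joint's range is limited). The gripper opens to 88 mm and grips with 3 to 60 N. Pads are 19 mm wide; open, the fingers measure 130 mm over their backs; the gripper's body (78 mm by 193 mm) begins 47 mm behind the grasp point.
Start: joints at [0.288, 0.359, 0.012, 0, -1.224, -0.288], TCP at [0.675, -0, 0.227] pointing down, gripper open.
Joint ranges: [-3.07, 3.07], [-1.43, 2.12], [-1.02, 1.25], [-3.03, 1.67], [-3.05, -0], [-3.03, 3.03]. Speed limits (rad/s): [2.39, 2.39, 3.01, 3.14, 3.14, 3.14].

INTERFACE

Orientations are given as [roll, pitch, yaw] about the fixed x, y, z axes, in that order (R = Rz(yaw) Ry(pitch) Rx(roll)).
In Python, from station import telemetry, eyes, ticket, recognise, trace gives the robot as it stands. The module is installed in compiled form; this text tells all that it offers.
- The arm moves only by the tool servo_tool, never from a script. Its argument "series" is a list that holds one entry, the list of rows, each a list of 4 numbers: the shift along the tool's x, y, z in mm, then the turn about the tool's z in rad. In form: [[[x, y, z, roll], ...]]. A call has exactly 10 rows; each row shifts and turns the commanded pose from where the row before left it, along the tool's axes as they then stand; what a row does not reach is not made up. A row lasts 1/12 s, in which the tool goes at most 41.7 mm and 7.16 degrees, less where a joint would pass 70% of its speed; a pose out of reach is approached as far as the arm can. A call is refused whole if a number of a shift passes 41.7 or a number of a turn 0.125, either way. A call with a gripper value outside its range is refused whole. "claw" is the gripper's target within -1 to 1 (shut at 1, half-way at 0, fully open at -1), set as the call begins (left out, the last holds). The fingers move at their own pace and stop on an object; "grip_force" is the grip in N (left out, the last holds). Time passes only in rows, so rows that do not move let the fingers close, or fill a call up. It gives the time, the measured TCP pose, the force, the opening and the grip force at its end, in the units of the state.
- telemetry.get_state(): the state, without advancing time (a new reading comes with each control period).
- eyes.grab_frame(name): name is "scene" or "side" or "wrist"; returns the picture (384x512x3 uint8, red, green, blue); there is no depth.
- eyes.calibration(name): a dict with "mtx" (3x3 intrinsics, pixels), "rvec" (rotation vector, rad) and "tvec" (3), from world to camera coordinates, as OpenCV has them. Camera axes: x right, y down, z forward; pixel columns grow to the right and rows downward; lengths in m; the calibration is good to about 2 mm. The wrist camera is an equidistant fisheye: a pixel r from the principal point sees the ray r / f radians off the axis. A picture is of the moment at which its call begins: read the wrist's pose just before it. calibration takes no time and is no camera call; for the wrist camera it gives the pose at the moment of the call.
- ticket.job_done(): hands the job in; it is judged then, once.
Trained networks look in the newest picture that a camera, given by its name, has taken for a name from the list of things; names that differ only in an ending like _2 or _b are one class to them, and where a whole thing is asked for, a point or a joint stands for the part that bears it (a point fixed in the world has none). Each returns a list of dicts, best first, with "conf" (0 to 1); they miss things now and then, are a little off and sometimes report something else, mostly with a low value. They report only what shows in the picture. A call takes as long as a camera call.
- recognise(camera, name): "position" ([x, y, z] in m, in world coordinates, good to about 4 mm: the middle of the surface that is visible of it).
- trace(camera, name): "mask" (384x512 bool, what is visible of it).
The state is a dict: "t": time; "q": joint angles; "qd": joint speeds; "joint_efforts": joint torques, N m; "eef_pos": TCP position; "ee_rot": TCP orientation; "force": force on the tool from outside, world axes, zero at the start; "moment": the same for the moment, N m; "width": finger opening in m; "gripper_force": force on a finger pad.
Only numpy, scipy, OpenCV 4.12 (cv2) and the standard library are available. Lean on these libraries where they do the work, as an engineer would, in place of code of your own. Each camera call takes 0.05 s, during which the arm holds its last target. There are 200 camera calls.

TASK

Get the tea chest ready for breakfast: swing its clear lid right back, stand every honey jar from the counter upright in the trough along the front of the chest, and roll each tea tin round by its edge, where it stands in its cell, until its label faces the front of the chest. When all that is in place, lower the lid gently onto its stay, flipped up to its stop, so that the lid is left half open over the tins. Leave the mug, the sugar bowl and the water bottle where they are.

Things in the scene. Friction and masses are not known exactly. Their poses are not given: they have to be found in the camera images.
- chest: oak tea chest fixed to the counter, 195 mm deep (x) by 342 mm wide (y). Origin at the centre of its underside, on the counter; +x points to its back, -x to its front (the side nearest the robot). Floor 10 mm; side and back walls 9 mm thick, rim 92 mm above the counter; clear front pane 6 mm thick, 85 mm high, outer face at x = -97.5 mm
- mid_cell (a point): centre of the floor of the middle one of three square cells for tins, 104 x 104 mm inside; the others lie 110 mm to either side (chest's y). Floor 10 mm above the counter. 60 mm high partitions, 6 mm thick, between the cells and in front of them. Felt floor and tins are slick on each other (friction about 0.1), so a fingertip pressed on a tin's lid turns it easily
- trough (a point): centre of the floor of the open trough along the front of the chest, 10 mm above the counter; it is 70 mm (x) by 324 mm (y) inside, between the front pane and the partition, with no divisions
- lid (a joint): hinge of the clear lid (0.5 kg, 4 mm panel 190 x 380 mm in a thin steel frame, 19 mm wider than the chest on either side), rad: 0 = shut, grows as the front edge rises, 1.70 = right back on its stop, just past upright, where it stays by itself; below about 1.55 it falls if let go. On the raised stay it rests at about 0.87
- lid_hinge (a point): middle of the lid's hinge axis, which runs along the chest's y at the back rim: x = +90 mm, 93 mm up in the chest's frame
- lid_handle (a point): middle of the lid's black round bar handle, 12 mm thick, 124 mm long along the chest's y, held 31 mm clear of the lid's front edge by two rods 110 mm apart; 227.5 mm from the hinge axis. With the lid shut it is 95 mm above the counter and 34 mm clear of the front pane
- stay (a joint): hinge of the lid stay, rad: 0 = lying along the outside of the chest's right (-y) wall, pointing to the back; grows as its tip swings up and then forward; 1.19 = up at its stop, leaning 22 degrees back from vertical. It stays where it is left (friction 0.04 N m). It can be raised only while the lid is well back; the lowered lid presses it onto its stop
- stay_pivot (a point): pivot of the stay, 80 mm above the counter at x = -90 mm, y = -181 mm in the chest's frame; the stay is a flat steel bar 5 x 12 mm, 165 mm long to the end of its rubber tip
- stay_peg (a point): middle of the free part of the stay's red finger peg, a round peg 12 mm thick that sticks out sideways (chest's -y) from the bar, 120 mm from the pivot; its free end is 22 mm beyond this point, the chest wall 46 mm the other way
- tin_green: green round tea tin, 100 mm in diameter, 75 mm high, 0.28 kg (may vary), flat lid, too wide for a gripper; stands in one of the three cells with 2 mm of play all round (None if absent). Origin at the centre of its underside; its label is on its own -x side, and a white paper seal strip runs over its lid from the middle to the label
- tin_red: red round tea tin, 100 mm in diameter, 75 mm high, 0.28 kg (may vary), flat lid, too wide for a gripper; stands in one of the three cells with 2 mm of play all round (None if absent). Origin at the centre of its underside; its label is on its own -x side, and a white paper seal strip runs over its lid from the middle to the label
- tin_blue: blue round tea tin, 100 mm in diameter, 75 mm high, 0.28 kg (may vary), flat lid, too wide for a gripper; stands in one of the three cells with 2 mm of play all round (None if absent). Origin at the centre of its underside; its label is on its own -x side, and a white paper seal strip runs over its lid from the middle to the label
- label_green (a point): middle of the white label on the side of the green tin, 50 mm from its axis, 30 mm above its foot
- label_red (a point): middle of the white label on the side of the red tin, 50 mm from its axis, 30 mm above its foot
- label_blue (a point): middle of the white label on the side of the blue tin, 50 mm from its axis, 30 mm above its foot
- honey0: honey jar, amber glass with a brass cap, 50 mm in diameter, 54 mm high, 0.16 kg, standing on the counter beside the chest (None if absent). Origin at the centre of its underside
- honey1: honey jar, amber glass with a brass cap, 50 mm in diameter, 54 mm high, 0.16 kg, standing on the counter beside the chest (None if absent). Origin at the centre of its underside
- honey2: honey jar, amber glass with a brass cap, 50 mm in diameter, 54 mm high, 0.16 kg, standing on the counter beside the chest (None if absent). Origin at the centre of its underside
- honey3: honey jar, amber glass with a brass cap, 50 mm in diameter, 54 mm high, 0.16 kg, standing on the counter beside the chest (None if absent). Origin at the centre of its underside
- mug: white mug, 80 mm in diameter, 92 mm high, handle on its +y side; not part of the job. Origin under its centre
- sugar_bowl: black round bowl with sugar sticks, 110 mm in diameter, about 110 mm high with the sticks; not part of the job. Origin under its centre
- water: blue water bottle, 72 mm in diameter, 210 mm high; not part of the job. Origin under its centre

How it is judged:
On the way, in this order (a step that is already met when the one before it is completed fails the run):
1. the lid is swung right back (value of joint lid above 1.62 rad), for 0.2 s.
2. with the lid still back, every honey jar stands in the trough and every tin's label faces the front (angle between the x axis of each of tin_green, tin_red, tin_blue and the x axis of chest, either way round below 0.22 rad and x of each of label_green, label_red, label_blue in the frame of chest below 0 m and z of each of tin_green, tin_red, tin_blue in the frame of chest below 0.016 m and angle between each of tin_green, tin_red, tin_blue's own z axis and vertical below 0.08 rad and x of honey0 in the frame of chest between -0.078 and -0.035 m and y of honey0 in the frame of chest between -0.15 and 0.15 m and z of each of honey0, honey1, honey2, honey3 in the frame of chest below 0.018 m and angle between each of honey0, honey1, honey2, honey3's own z axis and vertical below 0.12 rad and x of honey1 in the frame of chest between -0.078 and -0.035 m and y of honey1 in the frame of chest between -0.15 and 0.15 m and x of honey2 in the frame of chest between -0.078 and -0.035 m and y of honey2 in the frame of chest between -0.15 and 0.15 m and x of honey3 in the frame of chest between -0.078 and -0.035 m and y of honey3 in the frame of chest between -0.15 and 0.15 m and value of joint lid above 1.5 rad), for 0.2 s.
3. the lid is lowered onto the raised stay (value of joint lid between 0.78 and 0.96 rad and value of joint stay above 1.08 rad), for 0.2 s.
At the end, for the whole second after the job is handed in: every honey jar stands upright on the trough floor, every tin stands in its cell with its label within about 12 degrees of the chest's front, the stay is up at its stop (above 1.08 rad) and the lid rests on it half open (0.78 to 0.96 rad), all at rest (all of step 3 and angle between the x axis of each of tin_green, tin_red, tin_blue and the x axis of chest, either way round below 0.22 rad and x of each of label_green, label_red, label_blue in the frame of chest below 0 m and z of each of tin_green, tin_red, tin_blue in the frame of chest below 0.016 m and angle between each of tin_green, tin_red, tin_blue's own z axis and vertical below 0.08 rad and x of honey0 in the frame of chest between -0.078 and -0.035 m and y of honey0 in the frame of chest between -0.15 and 0.15 m and z of each of honey0, honey1, honey2, honey3 in the frame of chest below 0.018 m and angle between each of honey0, honey1, honey2, honey3's own z axis and vertical below 0.12 rad and x of honey1 in the frame of chest between -0.078 and -0.035 m and y of honey1 in the frame of chest between -0.15 and 0.15 m and x of honey2 in the frame of chest between -0.078 and -0.035 m and y of honey2 in the frame of chest between -0.15 and 0.15 m and x of honey3 in the frame of chest between -0.078 and -0.035 m and y of honey3 in the frame of chest between -0.15 and 0.15 m and velocity of joint lid between -0.05 and 0.05 rad/s and linear speed of each of honey0, honey1, honey2, honey3, tin_green, tin_red, tin_blue below 0.02 m/s); the robot touches nothing.
It fails at once if the mug is moved more than 30 mm (distance of mug from where it was at the start of the episode above 0.03 m).
It fails at once if the sugar bowl is moved more than 30 mm (distance of sugar_bowl from where it was at the start of the episode above 0.03 m).
It fails at once if the water is moved more than 30 mm (distance of water from where it was at the start of the episode above 0.03 m).
It fails at once if the lid is dropped or slammed (falls faster than 2 rad/s) (velocity of joint lid below -2 rad/s).
It fails at once if a tin is lifted out of its cell (z of any of tin_green, tin_red, tin_blue in the frame of chest above 0.04 m).
Of tin_green, tin_red, tin_blue only 2 to 3 are there at a start; the rules pass over those that are not, and their reading is None.
Of honey0, honey1, honey2, honey3 only 2 to 3 are there at a start; the rules pass over those that are not, and their reading is None.
At some moment in a run one of honey0, honey1, honey2, honey3 may be knocked a few centimetres aside while the robot is not near it.
It also fails if it takes over 210 s, if anything falls off the work surface, if the arm or the gripper's body presses on something with over 40 N, if the wrist force passes 120 N, or if a joint passes its speed limit or range.

## Working session

There is one attempt and no reset: what is moved stays moved. The work goes in short steps, Python scripts to look and compute and a tool call to move; the robot and the scene stay as the last step left them, time stands still between calls to the robot, and variables do not carry over. Pictures are saved under pics/ and viewed, at most 19 in all, crops included, and the job is handed in when it is done.

Besides the shell and the picture viewer there is one more tool, called by a JSON object that holds its "method" and its "body". servo_tool: Moves the arm, as the interface text tells. Its arguments: {"type":"object","properties":{"series":{"type":"array"},"claw":{"type":"number"},"grip_force":{"type":"number"}},"required":["series"]}

```bash
mkdir -p pics
cat > h.py <<'E'
import numpy as np,cv2
from scipy.spatial.transform import Rotation as R
from station import telemetry, eyes, ticket, recognise, trace
def save(cam,fn):
    im=eyes.grab_frame(cam); cv2.imwrite('pics/'+fn,cv2.cvtColor(im,cv2.COLOR_RGB2BGR)); return im
def st():
    s=telemetry.get_state(); print('t',round(s['t'],2),'p',np.round(s['eef_pos'],4),'r',np.round(s['ee_rot'],3),'F',np.round(s['force'],1),'w',round(s['width'],4)); return s
def ray(cam,uv):
    c=eyes.calibration(cam); K=np.array(c['mtx'],float); Rm=cv2.Rodrigues(np.array(c['rvec'],float))[0]; t=np.array(c['tvec'],float).ravel()
    x=(uv[0]-K[0,2])/K[0,0]; y=(uv[1]-K[1,2])/K[1,1]
    if cam=='wrist':
        r=np.hypot(x,y); d=np.array([np.sin(r)*x/max(r,1e-9),np.sin(r)*y/max(r,1e-9),np.cos(r)])
    else: d=np.array([x,y,1.])
    return -Rm.T@t, Rm.T@d
def onz(cam,uv,z):
    o,d=ray(cam,uv); return o+d*(z-o[2])/d[2]
def proj(cam,P):
    c=eyes.calibration(cam); p,_=cv2.projectPoints(np.array(P,float).reshape(-1,1,3),np.array(c['rvec'],float),np.array(c['tvec'],float),np.array(c['mtx'],float),None); return p.reshape(-1,2)
E
python3 - <<'E'
from h import *
s=st(); a=save('scene','a.png'); b=save('side','b.png')
for cam in('scene','side'):
  for n in('chest','lid_handle','stay_peg','tin_green','tin_red','tin_blue','honey0','mug','sugar_bowl','water','mid_cell','trough','lid_hinge'):
    try: print(cam,n,[(np.round(d['position'],3).tolist(),round(d['conf'],2)) for d in recognise(cam,n)][:5])
    except Exception as e: print(n,e)
big=np.hstack([a,b])
E
```

```text
t 0.0 p [ 0.6745 -0.      0.2256] r [ 3.14  -0.    -1.571] F [0.7 0.1 0.4] w 0.0876
scene chest [([0.649, -0.051, 0.101], 0.97)]
scene lid_handle [([0.594, -0.054, 0.098], 0.71)]
scene stay_peg [([0.654, -0.232, 0.082], 0.41)]
scene tin_green []
scene tin_red []
scene tin_blue []
scene honey0 [([0.568, 0.348, 0.042], 0.86), ([0.462, -0.376, 0.04], 0.85), ([0.444, 0.349, 0.039], 0.63)]
scene mug [([0.332, 0.276, 0.079], 0.54)]
scene sugar_bowl [([0.29, -0.296, 0.044], 0.74)]
scene water [([0.328, 0.276, 0.078], 0.62), ([0.462, -0.375, 0.04], 0.61), ([0.716, 0.346, 0.105], 0.55), ([0.446, 0.351, 0.037], 0.55)]
scene mid_cell [([0.65, -0.052, 0.096], 0.97), ([0.288, -0.298, 0.048], 0.31)]
scene trough [([0.649, -0.05, 0.095], 0.8)]
scene lid_hinge [([0.594, -0.05, 0.101], 0.69)]
side chest [([0.579, -0.072, 0.096], 0.64)]
side lid_handle [([0.59, -0.058, 0.101], 0.86)]
side stay_peg []
side tin_green []
side tin_red []
side tin_blue []
side honey0 [([0.313, 0.218, 0.058], 0.74), ([0.55, 0.339, 0.044], 0.73), ([0.425, 0.338, 0.039], 0.57), ([0.442, -0.389, 0.051], 0.55)]
side mug [([0.316, 0.217, 0.058], 0.87), ([0.423, 0.339, 0.039], 0.46)]
side sugar_bowl [([0.273, -0.293, 0.032], 0.61)]
side water [([0.686, 0.345, 0.129], 0.8), ([0.423, 0.337, 0.04], 0.42)]
side mid_cell [([0.577, -0.072, 0.094], 0.91), ([0.425, 0.337, 0.039], 0.43)]
side trough [([0.582, -0.073, 0.097], 0.92)]
side lid_hinge [([0.586, -0.054, 0.094], 0.86)]
```

View pics/a.png

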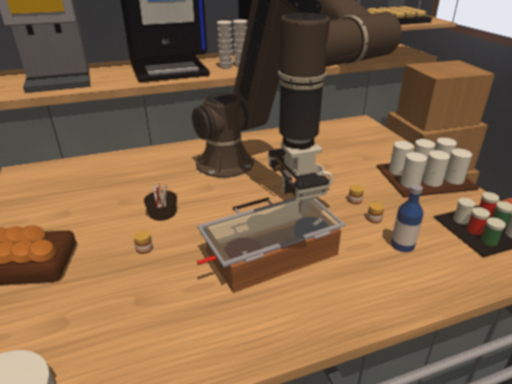

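View pics/b.png

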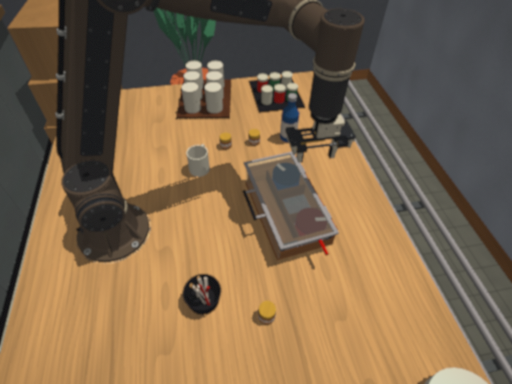

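Run:
```python
from h import *
a=cv2.imread('pics/a.png')[185:295,190:350]; b=cv2.imread('pics/b.png')[145:270,235:345]
A=cv2.resize(a,None,fx=4,fy=4,interpolation=3); B=cv2.resize(b,None,fx=3.5,fy=3.5,interpolation=3)
h=max(A.shape[0],B.shape[0]); c=np.zeros((h,A.shape[1],3),np.uint8)
cv2.imwrite('pics/ab.png',A); cv2.imwrite('pics/bb.png',cv2.resize(b,None,fx=4.5,fy=4.5,interpolation=3))
for cam in('scene','side'):
  eyes.grab_frame(cam)
  for d in trace(cam,'lid_handle')[:1]:
    m=d['mask']; p=np.argwhere(m)[:,::-1]; P=np.array([onz(cam,q,0.095) for q in p]); mu=P.mean(0); w,v=np.linalg.eigh(np.cov((P-mu)[:,:2].T)); print(cam,d['conf'],len(p),mu,v[:,1],np.sqrt(w))
  for d in trace(cam,'honey0')[:5]:
    p=np.argwhere(d['mask']); c=p.mean(0)[::-1]; print('h',round(d['conf'],2),len(p),c.round(1),onz(cam,c,0.03).round(3))
for c in('scene','side','wrist'): o,d=ray(c,(256,192)); print(c,o.round(3),d.round(2))
```

```text
Traceback (most recent call last):
  File "h.py", line 16, in onz
    o,d=ray(cam,uv); return o+d*(z-o[2])/d[2]
        ~~~^^^^^^^^
  File "h.py", line 9, in ray
    c=eyes.calibration(cam); K=np.array(c['mtx'],float); Rm=cv2.Rodrigues(np.array(c['rvec'],float))[0]; t=np.array(c['tvec'],float).ravel()
ValueError: time passes only in moves, steps and waits
```

View pics/ab.png

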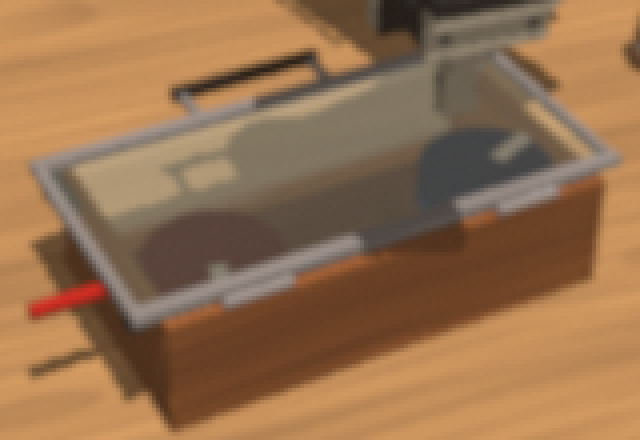

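View pics/bb.png

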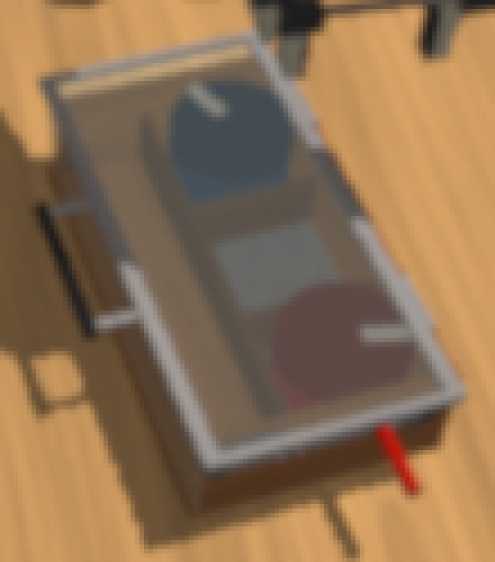

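```bash
python3 - <<'E'
s=open('h.py').read()
s=s.replace("def ray(","_c={}\ndef cal(cam):\n    if cam not in _c: _c[cam]=eyes.calibration(cam)\n    return _c[cam]\ndef ray(").replace("c=eyes.calibration(cam); K","c=cal(cam); K").replace("c=eyes.calibration(cam); p,","c=cal(cam); p,")
open('h.py','w').write(s)
E
python3 - <<'E'
from h import *
H={'side':[(245,163.9),(291.7,153.4),(337.7,233.4),(280.6,248.3),(244.3,191.7),(255.4,218.3)],'scene':[(315,198.8),(344.5,224.3),(223.8,265.5),(198.8,225.5),(268.8,198.8),(233.8,208.8)]}
for cam in H:
  P=np.array([onz(cam,u,0.096) for u in H[cam]]); print(cam,P.round(3)[:,:2].tolist(),'ctr',P[:4].mean(0).round(4),'yaw',[round(float(np.arctan2(-(a-b)[0],(a-b)[1])),3) for a,b in((P[0],P[3]),(P[1],P[2]),(P[4],P[5]))])
  eyes.grab_frame(cam)
  for d in trace(cam,'honey0')[:5]:
    p=np.argwhere(d['mask']); c=p.mean(0)[::-1]; print('h',round(d['conf'],2),len(p),c.round(1),onz(cam,c,0.03).round(3))
for c in('scene','side','wrist'): o,d=ray(c,(256,192)); print(c,o.round(3),d.round(2))
print(cal('wrist')['mtx'])
E
```

```text
side [[0.476, 0.143], [0.657, 0.167], [0.704, -0.203], [0.519, -0.223], [0.451, 0.014], [0.467, -0.101]] ctr [ 0.589 -0.029  0.096] yaw [0.116, 0.128, 0.133]
h 0.83 338 [266.5 312.4] [ 0.445 -0.379  0.03 ]
h 0.65 208 [225.4 141.3] [0.431 0.351 0.03 ]
h 0.59 158 [253.5 137.7] [0.549 0.353 0.03 ]
scene [[0.502, 0.156], [0.653, 0.175], [0.703, -0.201], [0.515, -0.221], [0.452, 0.019], [0.468, -0.101]] ctr [ 0.5933 -0.0227  0.096 ] yaw [0.036, 0.132, 0.133]
h 0.86 285 [375.6 211.7] [0.55 0.36 0.03]
h 0.76 254 [356.1 194. ] [0.432 0.357 0.03 ]
h 0.58 382 [143.2 241.6] [ 0.448 -0.378  0.03 ]
scene [ 1.482 -0.394  0.809] [-0.8   0.29 -0.53]
side [ 0.323 -0.764  1.019] [ 0.14  0.63 -0.76]
wrist [ 0.676 -0.076  0.384] [ 0.    0.27 -0.96]
[[297.31863964   0.         256.86638989]
 [  0.         297.31863964 193.41821264]
 [  0.           0.           1.        ]]
```

{"method": "servo_tool", "body": {"series": [[[7,36,0,0],[7,36,0,0],[7,36,0,0],[7,36,0,0],[7,36,0,0],[7,36,0,0],[0,0,15,-0.0325],[0,0,15,-0.0325],[0,0,15,-0.0325],[0,0,15,-0.0325]]], "claw": 0.4, "grip_force": 20}}

```text
t: 2.53
eef_pos: [0.459, -0.042, 0.1666]
ee_rot: [-3.14, 0.0, -1.439]
force: [-0.4, 0.6, 0.0]
width: 0.0287
gripper_force: 0.0
```

Run:
```python
from h import *
st(); save('wrist','w1.png')
c=cal('wrist');K=c['mtx'];Rm=cv2.Rodrigues(np.array(c['rvec'],float))[0]
import math
C=np.array([.595,-.0255,0]);Z=R.from_euler('z',.13).as_matrix()
for l in([-.1375,.062,.095],[-.1375,-.062,.095],[-.1375,0,.095],[-.1,.19,.097],[-.1,-.19,.097]):
    p=Rm@(C+Z@np.array(l))+np.array(c['tvec']).ravel(); th=math.atan2(np.hypot(p[0],p[1]),p[2]); f=K[0][0]; print(l,np.round([K[0][2]+f*th*p[0]/np.hypot(p[0],p[1]),K[1][2]+f*th*p[1]/np.hypot(p[0],p[1])],1))
```

```text
t 2.53 p [ 0.459  -0.042   0.1666] r [-3.14   0.    -1.439] F [-0.4  0.6  0. ] w 0.0287
[-0.1375, 0.062, 0.095] [255.7 271.4]
[-0.1375, -0.062, 0.095] [255.9 126.4]
[-0.1375, 0, 0.095] [255.8 204.6]
[-0.1, 0.19, 0.097] [221.6 367. ]
[-0.1, -0.19, 0.097] [208. -30.]
```

View pics/w1.png

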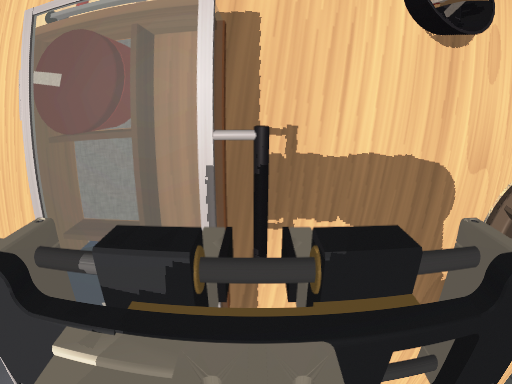

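{"method": "servo_tool", "body": {"series": [[[0,3,15,0],[0,0,15,0],[0,0,15,0],[0,0,15,0],[0,0,15,0],[0,0,15,0],[0,0,0,0],[0,0,0,0],[0,0,0,0],[0,0,0,0]]]}}

```text
t: 3.42
eef_pos: [0.4568, -0.0422, 0.0777]
ee_rot: [-3.14, 0.0, -1.441]
force: [-0.2, 0.5, -0.5]
width: 0.0263
gripper_force: 0.0
```

{"method": "servo_tool", "body": {"series": [[[0,0,0,0],[0,0,0,0],[0,0,0,0],[0,0,0,0],[0,0,0,0],[0,0,0,0],[0,0,0,0],[0,0,0,0],[0,0,0,0],[0,0,0,0]]], "claw": 1}}

```text
t: 4.25
eef_pos: [0.4564, -0.0423, 0.077]
ee_rot: [-3.141, -0.0, -1.441]
force: [-0.2, 0.6, 6.0]
width: 0.0113
gripper_force: 20.0
```

Run:
```python
from h import *
st()
r=227.5; N=24
th=np.linspace(0,1.66,N+1); x=-r*np.cos(th); z=r*np.sin(th)
print([(round(-(x[i+1]-x[i])),round(-(z[i+1]-z[i]))) for i in range(N)])
```

```text
t 4.25 p [ 0.4564 -0.0423  0.077 ] r [-3.141 -0.    -1.441] F [-0.2  0.6  6. ] w 0.0113
[(-1, -16), (-2, -16), (-3, -15), (-4, -15), (-5, -15), (-6, -15), (-7, -14), (-8, -14), (-9, -13), (-10, -12), (-10, -12), (-11, -11), (-12, -10), (-13, -9), (-13, -8), (-14, -8), (-14, -7), (-15, -6), (-15, -5), (-15, -3), (-16, -2), (-16, -1), (-16, 0), (-16, 1)]
```

{"method": "servo_tool", "body": {"series": [[[0,-1,-16,0],[0,-2,-16,0],[0,-3,-15,0],[0,-4,-15,0],[0,-5,-15,0],[0,-6,-15,0],[0,-7,-14,0],[0,-8,-14,0],[0,-9,-13,0],[0,-10,-12,0]]]}}

```text
t: 5.08
eef_pos: [0.5064, -0.0362, 0.221]
ee_rot: [3.133, -0.0, -1.442]
force: [-15.7, 0.5, 8.4]
width: 0.011
gripper_force: 20.0
```

{"method": "servo_tool", "body": {"series": [[[0,-10,-12,0],[0,-11,-11,0],[0,-12,-10,0],[0,-13,-9,0],[0,-13,-8,0],[0,-14,-8,0],[0,-14,-7,0],[0,-15,-6,0],[0,-15,-5,0],[0,-15,-3,0]]]}}

```text
t: 5.92
eef_pos: [0.6414, -0.0192, 0.3011]
ee_rot: [3.14, -0.001, -1.441]
force: [-1.4, -3.7, 1.8]
width: 0.0114
gripper_force: 20.0
```

{"method": "servo_tool", "body": {"series": [[[0,-16,-2,0],[0,-16,-1,0],[0,-16,0,0],[0,-16,1,0],[0,-7,1,0],[0,0,0,0],[0,0,0,0],[0,0,0,0],[0,0,0,0],[0,0,0,0]]]}}

```text
t: 6.75
eef_pos: [0.7116, -0.0103, 0.3013]
ee_rot: [3.141, -0.001, -1.442]
force: [1.5, -6.4, 0.8]
width: 0.011
gripper_force: 20.0
```

{"method": "servo_tool", "body": {"series": [[[0,0,0,0],[0,0,0,0],[0,0,0,0],[0,0,-20,0],[0,0,-30,0],[0,0,-25,0],[0,40,0,0.12],[0,0,0,0.12],[0,0,0,0.12],[0,0,0,0.12]]], "claw": 0.2}}

```text
t: 7.58
eef_pos: [0.6715, -0.0138, 0.3769]
ee_rot: [-3.141, 0.001, -1.926]
force: [0.1, 0.3, -0.4]
width: 0.035
gripper_force: 0.0
```

{"method": "servo_tool", "body": {"series": [[[0,0,0,0.121],[0,0,0,0.121],[0,0,0,0.121],[0,0,0,0.121],[0,0,0,0.121],[0,0,0,0.121],[0,0,0,0.121],[0,0,0,0.121],[0,0,0,0.121],[0,0,0,0]]], "claw": -1}}

```text
t: 8.42
eef_pos: [0.672, -0.0136, 0.3763]
ee_rot: [3.141, -0.0, -3.015]
force: [0.1, 0.2, -0.5]
width: 0.0869
gripper_force: 0.0
```

```bash
cat >> h.py <<'E'
C=np.array([.593,-.025,0.]); YAW=.13
def w(l): return C+R.from_euler('z',YAW).apply(l)
def l(p): return R.from_euler('z',-YAW).apply(np.array(p)-C)
def tool(P,s=None):
    s=s or telemetry.get_state(); return (R.from_euler('xyz',s['ee_rot']).inv().apply(np.array(P)-s['eef_pos'])*1000).round(1)
E
python3 - <<'E'
from h import *
s=st(); print(np.round(s['q'],2))
for z in(.2,.025): print(tool([.549,.356,z],s))
save('scene','c.png')
E
```

```text
t 8.42 p [ 0.672  -0.0136  0.3763] r [ 3.141 -0.    -3.015] F [ 0.1  0.2 -0.5] w 0.0869
[ 0.27  0.31  0.27 -0.   -1.53 -1.71]
[ 75.3 382.1 176.5]
[ 75.2 382.  351.5]
```

View pics/c.png

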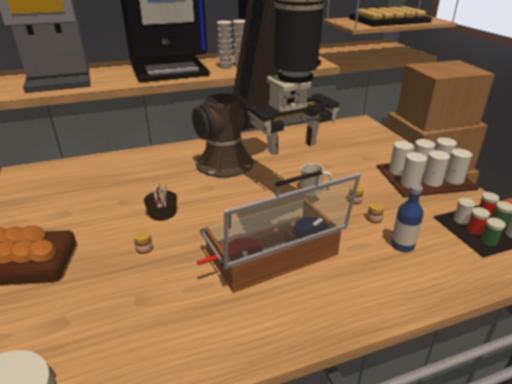

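{"method": "servo_tool", "body": {"series": [[[25,38,0,0],[25,38,0,0],[25,38,0,0],[0,38,0,0],[0,38,20,0],[0,38,30,0],[0,38,40,0],[0,38,40,0],[0,38,40,0],[0,38,30,0]]]}}

```text
t: 9.3
eef_pos: [0.5595, 0.3056, 0.2131]
ee_rot: [3.142, -0.001, -3.005]
force: [0.5, 0.4, -0.2]
width: 0.088
gripper_force: 0.0
```

Run:
```python
from h import *
save('wrist','w2.png'); s=st()
for d in trace('wrist','honey0')[:4]:
    p=np.argwhere(d['mask']); c=p.mean(0)[::-1]; q=onz('wrist',c,.04); print(round(d['conf'],2),len(p),c.round(1),q.round(3),'tool',tool(q,s),'top',onz('wrist',c,.054).round(3))
```

```text
t 9.35 p [0.5572 0.3095 0.2069] r [-3.14  -0.007 -3.004] F [-1.   2.8 -5.5] w 0.0874
0.96 1769 [316.9  70.9] [0.429 0.354 0.04 ] tool [119.3  61.9 167.6] top [0.432 0.351 0.054]
0.87 1780 [301.8 173.6] [0.546 0.355 0.04 ] tool [  3.5  47.2 166.9] top [0.544 0.353 0.054]
```

View pics/w2.png

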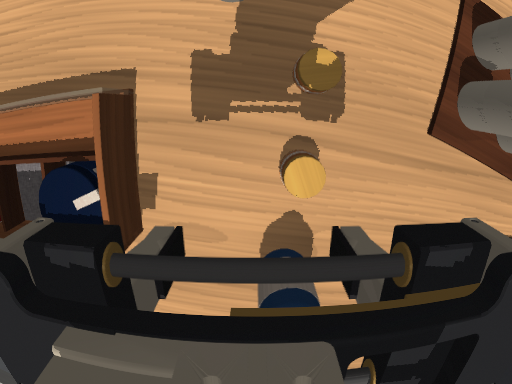

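{"method": "servo_tool", "body": {"series": [[[0,0,0,0],[0,0,0,0],[0,0,0,0],[0,0,0,0],[0,0,0,0],[0,0,0,0],[0,0,0,0],[0,0,0,0],[0,0,0,0],[0,0,0,0]]]}}

```text
t: 10.23
eef_pos: [0.5606, 0.3047, 0.2149]
ee_rot: [3.142, 0.0, -3.01]
force: [1.1, 0.1, 0.2]
width: 0.0877
gripper_force: 0.0
```

Run:
```python
from h import *
s=st();print(tool([.546,.355,.025],s))
eyes.grab_frame('wrist')
for d in trace('wrist','honey0')[:4]:
    p=np.argwhere(d['mask']); c=p.mean(0)[::-1]; q=onz('wrist',c,.04); print(round(d['conf'],2),len(p),c.round(1),q.round(3),'tool',tool(q,s))
```

```text
t 10.23 p [0.5606 0.3047 0.2149] r [ 3.142  0.    -3.01 ] F [1.1 0.1 0.2] w 0.0877
[  7.9  51.8 189.9]
0.96 1787 [302.7 172.2] [0.55  0.356 0.04 ] tool [  3.8  51.7 174.9]
0.6 1745 [316.9  69.8] [0.432 0.354 0.04 ] tool [121.2  65.7 174.9]
```

{"method": "servo_tool", "body": {"series": [[[2,26,10,0],[2,26,20,0],[0,0,25,0],[0,0,25,0],[0,0,25,0],[0,0,25,0],[0,0,25,0],[0,0,20,0],[0,0,15,0],[0,0,0,0]]]}}

```text
t: 11.17
eef_pos: [0.548, 0.3541, 0.0211]
ee_rot: [-3.138, -0.005, -3.01]
force: [-1.1, -0.3, -0.7]
width: 0.0879
gripper_force: 0.0
```

{"method": "servo_tool", "body": {"series": [[[0,0,0,0],[0,0,0,0],[0,0,0,0],[0,0,0,0],[0,0,0,0],[0,0,0,0],[0,0,0,0],[0,0,0,0],[0,0,0,0],[0,0,0,0]]], "claw": 1}}

```text
t: 12.0
eef_pos: [0.5501, 0.3562, 0.0256]
ee_rot: [3.141, 0.001, -3.01]
force: [-1.1, 0.4, 5.9]
width: 0.0491
gripper_force: 20.0
```

Run:
```python
from h import *
s=st(); t=w([-.0565,.095,0]); t[2]=.15; print(tool(t,s))
```

```text
t 12.0 p [0.5501 0.3562 0.0256] r [ 3.141e+00  1.000e-03 -3.010e+00] F [-1.1  0.4  5.9] w 0.0491
[  63.8 -288.3 -124.6]
```

{"method": "servo_tool", "body": {"series": [[[0,0,-25,0],[0,0,-25,0],[0,0,-25,0],[0,0,-25,0],[0,0,-25,0],[5.3,-24,0,0],[5.3,-24,0,0],[5.3,-24,0,0],[5.3,-24,0,0],[5.3,-24,0,0]]]}}

```text
t: 12.83
eef_pos: [0.5385, 0.2319, 0.1493]
ee_rot: [-3.141, -0.001, -3.01]
force: [-0.0, 0.4, -1.4]
width: 0.0494
gripper_force: 20.0
```

{"method": "servo_tool", "body": {"series": [[[5.3,-24,0,0],[5.3,-24,0,0],[5.3,-24,0,0],[5.3,-24,0,0],[5.3,-24,0,0],[5.3,-24,0,0],[5.3,-24,0,0],[0,0,0,0],[0,0,0,0],[0,0,0,0]]]}}

```text
t: 13.67
eef_pos: [0.5245, 0.0618, 0.1497]
ee_rot: [3.142, -0.0, -3.011]
force: [-0.3, 0.1, -0.7]
width: 0.0495
gripper_force: 20.0
```

Run:
```python
from h import *
s=st(); t=w([-.0565,.095,0]); t[2]=.038; print(tool(t,s)); save('wrist','w3.png')
c=cal('wrist');K=c['mtx'];Rm=cv2.Rodrigues(np.array(c['rvec'],float))[0]
def fp(P):
    p=Rm@np.array(P)+np.array(c['tvec']).ravel(); r=np.hypot(p[0],p[1]); th=np.arctan2(r,p[2]); return np.round([K[0][2]+K[0][0]*th*p[0]/r,K[1][2]+K[0][0]*th*p[1]/r],1)
for q in([-.0975,.171,.085],[-.0975,-.1,.085],[-.0975,0,.085],[-.0975,.1,.085],[.0365,.11,.085],[-.0155,.055,.07]): print(q,fp(w(q)))
```

```text
t 13.67 p [0.5245 0.0618 0.1497] r [ 3.142 -0.    -3.011] F [-0.3  0.1 -0.7] w 0.0495
[-2.000e-01  1.000e-01  1.117e+02]
[-0.0975, 0.171, 0.085] [355.1 155.9]
[-0.0975, -0.1, 0.085] [ 44.3 160.9]
[-0.0975, 0, 0.085] [138.5 156.2]
[-0.0975, 0.1, 0.085] [264.6 154.3]
[0.0365, 0.11, 0.085] [273.9 301.7]
[-0.0155, 0.055, 0.07] [212.7 244.1]
```

View pics/w3.png

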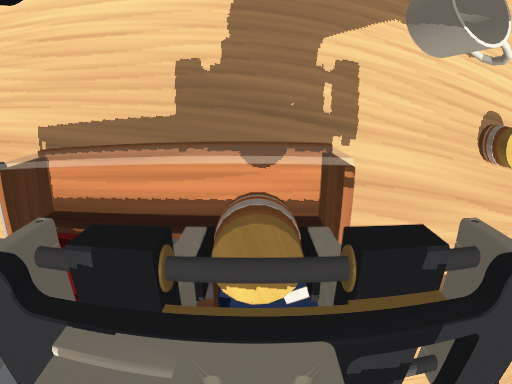

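{"method": "servo_tool", "body": {"series": [[[0,0,20,0],[0,0,20,0],[0,0,20,0],[0,0,18,0],[0,0,14,0],[0,0,10,0],[0,0,6,0],[0,0,3,0],[0,0,1,0],[0,0,0,0]]]}}

```text
t: 14.55
eef_pos: [0.525, 0.0622, 0.0383]
ee_rot: [3.142, 0.001, -3.009]
force: [-0.4, -0.2, -1.0]
width: 0.0497
gripper_force: 20.0
```

{"method": "servo_tool", "body": {"series": [[[0,0,0,0],[0,0,0,0],[0,0,0,0],[0,0,0,0],[0,0,0,0],[0,0,-15,0],[0,0,-25,0],[0,0,-25,0],[0,0,-25,0],[0,0,-20,0]]], "claw": -0.4}}

```text
t: 15.38
eef_pos: [0.5249, 0.062, 0.15]
ee_rot: [3.141, 0.002, -3.01]
force: [-0.4, -0.5, 0.5]
width: 0.0614
gripper_force: 0.0
```

Run:
```python
from h import *
s=st(); print(tool([.431,.354,.14],s)); eyes.grab_frame('wrist')
for d in trace('wrist','honey0')[:4]:
    p=np.argwhere(d['mask']); c=p.mean(0)[::-1]; q=onz('wrist',c,.04); print(round(d['conf'],2),len(p),c.round(1),q.round(3),'local',l(onz('wrist',c,.055)).round(3))
```

```text
t 15.38 p [0.5249 0.062  0.15  ] r [ 3.141e+00  2.000e-03 -3.010e+00] F [-0.4 -0.5  0.5] w 0.0614
[ 54.7 301.9  10. ]
0.8 1203 [496.4 144.7] [0.436 0.331 0.04 ] local [-0.111  0.357  0.055]
0.74 2851 [257.1 193.6] [0.531 0.063 0.04 ] local [-0.055  0.095  0.055]
```

{"method": "servo_tool", "body": {"series": [[[4,24,0,0],[4,24,0,0],[4,24,0,0],[4,24,0,0],[4,24,0,0],[4,24,0,0],[4,24,0,0],[4,24,0,0],[4,24,0,0],[4,24,0,0]]], "claw": -1}}

```text
t: 16.32
eef_pos: [0.4526, 0.2955, 0.1474]
ee_rot: [-3.141, -0.0, -3.01]
force: [-0.5, -1.4, -0.1]
width: 0.0876
gripper_force: 0.0
```

{"method": "servo_tool", "body": {"series": [[[5,22,0,0],[5,22,0,0],[5,18,0,0],[0,0,0,0],[0,0,0,0],[0,0,0,0],[0,0,0,0],[0,0,0,0],[0,0,0,0],[0,0,0,0]]]}}

```text
t: 17.15
eef_pos: [0.4306, 0.3536, 0.148]
ee_rot: [3.141, 0.0, -3.011]
force: [-0.4, -0.3, -0.5]
width: 0.0875
gripper_force: 0.0
```

Run:
```python
from h import *
s=st(); eyes.grab_frame('wrist')
for n in('honey0','mug'):
  for d in trace('wrist',n)[:3]:
    p=np.argwhere(d['mask']); c=p.mean(0)[::-1]; q=onz('wrist',c,.04);q[2]=.025; print(n,round(d['conf'],2),len(p),c.round(1),q.round(3),tool(q,s))
```

```text
t 17.15 p [0.4306 0.3536 0.148 ] r [ 3.141  0.    -3.011] F [-0.4 -0.3 -0.5] w 0.0875
honey0 0.83 2689 [259.4 189.5] [0.429 0.355 0.025] [  1.5   1.5 123. ]
honey0 0.78 221 [  8.5 228.6] [0.522 0.04  0.025] [ -49.7 -322.9  123. ]
mug 0.64 2535 [ 34.1 223.9] [0.506 0.092 0.025] [ -40.4 -268.9  123. ]
mug 0.57 9206 [145.6  48.4] [0.309 0.234 0.025] [ 136.4 -103.   123. ]
```

{"method": "servo_tool", "body": {"series": [[[0,0,20,0],[0,0,20,0],[0,0,20,0],[0,0,20,0],[0,0,20,0],[0,0,14,0],[0,0,8,0],[0,0,0,0],[0,0,0,0],[0,0,0,0]]]}}

```text
t: 18.13
eef_pos: [0.4308, 0.3547, 0.0268]
ee_rot: [3.141, 0.001, -3.01]
force: [-0.5, -0.2, -0.2]
width: 0.0876
gripper_force: 0.0
```

{"method": "servo_tool", "body": {"series": [[[0,0,0,0],[0,0,0,0],[0,0,0,0],[0,0,0,0],[0,0,0,0],[0,0,0,0],[0,0,0,0],[0,0,0,0],[0,0,0,0],[0,0,0,0]]], "claw": 1}}

```text
t: 18.97
eef_pos: [0.4305, 0.3543, 0.026]
ee_rot: [3.141, 0.0, -3.01]
force: [-0.1, 0.9, 1.8]
width: 0.0496
gripper_force: 20.0
```

Run:
```python
from h import *
s=st(); t=w([-.0565,0,0]); t[2]=.16; print(tool(t,s))
```

```text
t 18.97 p [0.4305 0.3543 0.026 ] r [ 3.141  0.    -3.01 ] F [-0.1  0.9  1.8] w 0.0496
[ -54.7 -397.3 -134.1]
```

{"method": "servo_tool", "body": {"series": [[[0,0,-25,0],[0,0,-25,0],[0,0,-25,0],[0,0,-25,0],[0,0,-25,0],[0,0,-9,0],[-3,-20,0,0],[-3,-23,0,0],[-3,-23,0,0],[-3,-23,0,0]]]}}

```text
t: 19.8
eef_pos: [0.4534, 0.2661, 0.1588]
ee_rot: [-3.141, -0.001, -3.01]
force: [0.4, -0.1, -2.2]
width: 0.0494
gripper_force: 20.0
```

{"method": "servo_tool", "body": {"series": [[[-3,-23,0,0],[-3,-23,0,0],[-3,-23,0,0],[-3,-23,0,0],[-3,-23,0,0],[-3,-23,0,0],[-3,-23,0,0],[-3,-23,0,0],[-3,-23,0,0],[-3,-23,0,0]]]}}

```text
t: 20.63
eef_pos: [0.5134, 0.042, 0.1589]
ee_rot: [-3.141, -0.002, -3.01]
force: [0.0, -0.2, -1.9]
width: 0.0496
gripper_force: 20.0
```

{"method": "servo_tool", "body": {"series": [[[-4,-23,0,0],[-4,-23,0,0],[-4,-23,0,0],[0,0,0,0],[0,0,0,0],[0,0,0,0],[0,0,0,0],[0,0,0,0],[0,0,0,0],[0,0,0,0]]]}}

```text
t: 21.47
eef_pos: [0.5348, -0.0229, 0.16]
ee_rot: [3.142, 0.0, -3.009]
force: [-0.0, 0.2, -1.0]
width: 0.0496
gripper_force: 20.0
```

Run:
```python
from h import *
s=st(); t=w([-.0565,0,0]); t[2]=.038; print(tool(t,s))
```

```text
t 21.47 p [ 0.5348 -0.0229  0.16  ] r [ 3.142  0.    -3.009] F [-0.   0.2 -1. ] w 0.0496
[ -0.8  -9.7 122. ]
```

{"method": "servo_tool", "body": {"series": [[[-1,-10,20,0],[0,0,20,0],[0,0,20,0],[0,0,20,0],[0,0,17,0],[0,0,12,0],[0,0,8,0],[0,0,4,0],[0,0,1,0],[0,0,0,0]]]}}

```text
t: 22.3
eef_pos: [0.5375, -0.0331, 0.0382]
ee_rot: [-3.142, 0.0, -3.009]
force: [0.6, -0.6, -1.8]
width: 0.0495
gripper_force: 20.0
```

{"method": "servo_tool", "body": {"series": [[[0,0,0,0],[0,0,0,0],[0,0,0,0],[0,0,0,0],[0,0,0,0],[0,0,-15,0],[0,0,-25,0],[0,0,-25,0],[0,0,-25,0],[0,0,-20,0]]], "claw": -0.4}}

```text
t: 23.13
eef_pos: [0.5376, -0.0332, 0.15]
ee_rot: [-3.142, 0.002, -3.01]
force: [0.1, 0.1, 0.2]
width: 0.0616
gripper_force: 0.0
```

Run:
```python
from h import *
s=st(); eyes.grab_frame('wrist')
for d in trace('wrist','honey0')[:4]:
    p=np.argwhere(d['mask']); c=p.mean(0)[::-1]; q=onz('wrist',c,.04); print(round(d['conf'],2),len(p),c.round(1),q.round(3),'local',l(onz('wrist',c,.055)).round(3))
eyes.grab_frame('scene')
for d in trace('scene','honey0')[:4]:
    p=np.argwhere(d['mask']); c=p.mean(0)[::-1]; q=onz('scene',c,.03); print(round(d['conf'],2),len(p),c.round(1),q.round(3),tool([q[0],q[1],.15],s))
```

```text
t 23.13 p [ 0.5376 -0.0332  0.15  ] r [-3.142e+00  2.000e-03 -3.010e+00] F [0.1 0.1 0.2] w 0.0616
0.83 651 [ 8.2 83.2] [ 0.45  -0.336  0.04 ] local [-0.18  -0.274  0.055]
0.73 2816 [257.2 192.4] [ 0.543 -0.033  0.04 ] local [-0.055 -0.002  0.055]
0.77 343 [143.3 241.5] [ 0.448 -0.377  0.03 ] [ 1.345e+02 -3.291e+02 -2.000e-01]
0.63 319 [310.5 174.5] [0.252 0.267 0.03 ] [243.8 335.5  -0.4]
0.24 1396 [408.1 221.1] [0.631 0.428 0.03 ] [-1.534e+02  4.449e+02  2.000e-01]
```

{"method": "servo_tool", "body": {"series": [[[9,-23,0,0],[9,-23,0,0],[9,-23,0,0],[9,-23,0,0],[9,-23,0,0],[9,-23,0,0],[9,-23,0,0],[9,-23,0,0],[9,-23,0,0],[9,-23,0,0]]], "claw": -1}}

```text
t: 24.17
eef_pos: [0.477, -0.274, 0.1465]
ee_rot: [3.141, -0.002, -3.01]
force: [0.5, -0.3, 0.3]
width: 0.0873
gripper_force: 0.0
```

{"method": "servo_tool", "body": {"series": [[[11,-25,0,0],[11,-25,0,0],[11,-25,0,0],[11,-25,0,0],[0,0,0,0],[0,0,0,0],[0,0,0,0],[0,0,0,0],[0,0,0,0],[0,0,0,0]]]}}

```text
t: 25.0
eef_pos: [0.4481, -0.3773, 0.1479]
ee_rot: [3.142, 0.0, -3.009]
force: [0.2, -0.9, -0.3]
width: 0.0873
gripper_force: 0.0
```

Run:
```python
from h import *
s=st(); eyes.grab_frame('wrist')
for d in trace('wrist','honey0')[:3]:
    p=np.argwhere(d['mask']); c=p.mean(0)[::-1]; q=onz('wrist',c,.04);q[2]=.025; print(round(d['conf'],2),len(p),c.round(1),q.round(3),tool(q,s))
```

```text
t 25.0 p [ 0.4481 -0.3773  0.1479] r [ 3.142  0.    -3.009] F [ 0.2 -0.9 -0.3] w 0.0873
0.58 2680 [255.4 186.6] [ 0.444 -0.38   0.025] [  4.3  -2.7 122.9]
```

{"method": "servo_tool", "body": {"series": [[[3,-2,20,0],[0,0,20,0],[0,0,20,0],[0,0,20,0],[0,0,20,0],[0,0,14,0],[0,0,8,0],[0,0,0,0],[0,0,0,0],[0,0,0,0]]]}}

```text
t: 25.93
eef_pos: [0.4458, -0.3807, 0.0269]
ee_rot: [-3.141, 0.001, -3.009]
force: [-0.3, 0.4, -0.0]
width: 0.0876
gripper_force: 0.0
```

{"method": "servo_tool", "body": {"series": [[[0,0,0,0],[0,0,0,0],[0,0,0,0],[0,0,0,0],[0,0,0,0],[0,0,0,0],[0,0,0,0],[0,0,0,0],[0,0,0,0],[0,0,0,0]]], "claw": 1}}

```text
t: 26.77
eef_pos: [0.445, -0.3803, 0.026]
ee_rot: [3.142, -0.0, -3.01]
force: [-0.9, 1.3, 3.5]
width: 0.0494
gripper_force: 20.0
```

Run:
```python
from h import *
s=st(); t=w([-.0565,-.095,0]); t[2]=.16; print(tool(t,s))
```

```text
t 26.77 p [ 0.445  -0.3803  0.026 ] r [ 3.142 -0.    -3.01 ] F [-0.9  1.3  3.5] w 0.0494
[-136.8  237.9 -134. ]
```

{"method": "servo_tool", "body": {"series": [[[0,0,-25,0],[0,0,-25,0],[0,0,-25,0],[0,0,-25,0],[0,0,-25,0],[0,0,-9,0],[-12,21,0,0],[-12,21,0,0],[-12,21,0,0],[-12,21,0,0]]]}}

```text
t: 27.6
eef_pos: [0.4813, -0.2898, 0.159]
ee_rot: [3.141, -0.001, -3.011]
force: [-0.3, 0.1, -2.3]
width: 0.0495
gripper_force: 20.0
```

{"method": "servo_tool", "body": {"series": [[[-13,22,0,0],[-13,22,0,0],[-13,22,0,0],[-13,22,0,0],[-13,22,0,0],[-13,22,0,0],[-11,22,0,0],[0,0,0,0],[0,0,0,0],[0,0,0,0]]]}}

```text
t: 28.43
eef_pos: [0.549, -0.1263, 0.1591]
ee_rot: [3.141, -0.001, -3.009]
force: [0.2, -0.4, -1.6]
width: 0.0498
gripper_force: 20.0
```

Run:
```python
from h import *
s=st(); t=w([-.0565,-.095,0]); t[2]=.038; print(tool(t,s))
```

```text
t 28.43 p [ 0.549  -0.1263  0.1591] r [ 3.141e+00 -1.000e-03 -3.009e+00] F [ 0.2 -0.4 -1.6] w 0.0498
[ -0.4  -0.2 121.1]
```

{"method": "servo_tool", "body": {"series": [[[0,0,20,0],[0,0,20,0],[0,0,20,0],[0,0,20,0],[0,0,16,0],[0,0,12,0],[0,0,8,0],[0,0,4,0],[0,0,1,0],[0,0,0,0]]]}}

```text
t: 29.27
eef_pos: [0.5497, -0.1268, 0.0391]
ee_rot: [-3.141, 0.0, -3.01]
force: [-0.5, 0.1, -0.6]
width: 0.0497
gripper_force: 20.0
```

{"method": "servo_tool", "body": {"series": [[[0,0,0,0],[0,0,0,0],[0,0,0,0],[0,0,0,0],[0,0,0,0],[0,0,-15,0],[0,0,-25,0],[0,0,-25,0],[0,0,-25,0],[0,0,-20,0]]], "claw": -0.4}}

```text
t: 30.1
eef_pos: [0.55, -0.1264, 0.1511]
ee_rot: [-3.141, 0.002, -3.009]
force: [1.1, 0.5, -0.8]
width: 0.0611
gripper_force: 0.0
```

{"method": "servo_tool", "body": {"series": [[[8,20,-10,0],[8,20,-10,0],[8,20,-10,0],[8,20,-10,0],[8,20,-10,0],[8,20,-10,0],[8,20,-10,0],[8,20,-10,0],[8,20,-10,0],[8,20,-10,0]]], "claw": 1}}

```text
t: 30.93
eef_pos: [0.4432, 0.0621, 0.2496]
ee_rot: [3.141, 0.001, -3.01]
force: [0.4, 1.3, -0.7]
width: 0.0025
gripper_force: 0.0
```

```bash
cat >> h.py <<'E'
def rect(cam,im,c,z,half=.06,n=180):
    k=np.linspace(-half,half,n); X,Y=np.meshgrid(k,k)  # rows=local y(top=-), cols = local x
    P=w(np.stack([c[0]+X.ravel(),c[1]+Y.ravel(),np.full(n*n,z)],1))
    u=proj(cam,P).astype(np.float32).reshape(n,n,2) if cam!='wrist' else fish(P).astype(np.float32).reshape(n,n,2)
    return cv2.remap(im,u[...,0],u[...,1],cv2.INTER_LINEAR)
def fish(P):
    c=cal('wrist');K=c['mtx'];Rm=cv2.Rodrigues(np.array(c['rvec'],float))[0]
    p=np.atleast_2d(P)@Rm.T+np.array(c['tvec']).ravel(); r=np.hypot(p[:,0],p[:,1]); th=np.arctan2(r,p[:,2])
    return np.stack([K[0][2]+K[0][0]*th*p[:,0]/r,K[1][2]+K[0][0]*th*p[:,1]/r],1)
E
python3 - <<'E'
from h import *
st(); out=[]
for cam in('side','scene','wrist'):
    im=eyes.grab_frame(cam); cv2.imwrite('pics/t_%s.png'%cam,im[...,::-1])
    out.append(np.vstack([rect(cam,im,(.0365,.11),.085),rect(cam,im,(.0365,-.11),.085),rect(cam,im,(-.0565,0),.064,half=.1)]))
cv2.imwrite('pics/tins.png',np.hstack(out)[...,::-1])
for d in trace('wrist','honey0')[:4]:
    p=np.argwhere(d['mask']); c=p.mean(0)[::-1]; print(round(d['conf'],2),len(p),'local',l(onz('wrist',c,.055)).round(3))
E
```

```text
t 30.93 p [0.4432 0.0621 0.2496] r [ 3.141e+00  1.000e-03 -3.010e+00] F [ 0.4  1.3 -0.7] w 0.0025
0.96 467 local [-0.072  0.005  0.055]
0.85 479 local [-0.069  0.096  0.055]
0.82 1103 local [-0.058 -0.089  0.055]
```

View pics/tins.png

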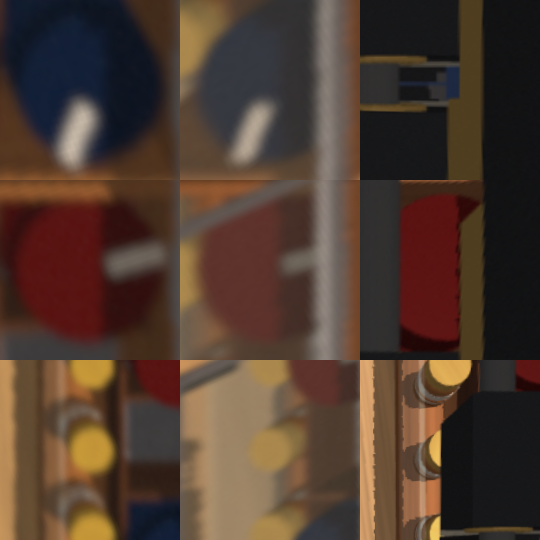

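```bash
cat >> h.py <<'E'
def arc(c,r,a0,a1,n):
    a=np.radians(np.linspace(a0,a1,n+1)); x=c[0]+r*np.cos(a); y=c[1]+r*np.sin(a)
    return np.stack([-np.diff(x),np.diff(y)],1).__mul__(1000).round(1).tolist()
E
python3 - <<'E'
from h import *
s=st(); t=w([.0119,.1272,0]);t[2]=.1; print(tool(t,s)); print(arc((.0365,.11),.03,145,215,8)); 
t=w([.0365+.03*np.cos(np.radians(225)),-.11+.03*np.sin(np.radians(225)),0]);t[2]=.1; print('red',tool(t,s)); print(arc((.0365,-.11),.03,225,135,10))
E
```

```text
t 31.13 p [0.4439 0.0618 0.2493] r [ 3.141e+00  1.000e-03 -3.008e+00] F [-0.5 -0.1 -0. ] w 0.0004
[-148.4   21.2  149.5]
[[2.3, -3.9], [1.7, -4.2], [1.0, -4.5], [0.3, -4.6], [-0.3, -4.6], [-1.0, -4.5], [-1.7, -4.2], [-2.3, -3.9]]
red [-150.9 -237.2  149.3]
[[3.1, 3.6], [2.5, 4.0], [1.8, 4.3], [1.1, 4.6], [0.4, 4.7], [-0.4, 4.7], [-1.1, 4.6], [-1.8, 4.3], [-2.5, 4.0], [-3.1, 3.6]]
```

{"method": "servo_tool", "body": {"series": [[[-18.6,2.6,0,0],[-18.6,2.6,0,0],[-18.6,2.6,0,0],[-18.6,2.6,18,0],[-18.6,2.6,20,0],[-18.6,2.6,20,0],[-18.6,2.6,20,0],[-18.6,3,20,0],[0,0,20,0],[0,0,20,0]]]}}

```text
t: 31.97
eef_pos: [0.5893, 0.1007, 0.1083]
ee_rot: [-3.141, -0.002, -3.011]
force: [-0.7, -0.2, -0.2]
width: 0.0004
gripper_force: 0.0
```

{"method": "servo_tool", "body": {"series": [[[0,0,5,0],[0,0,5,0],[0,0,4,0],[0,0,3,0],[0,0,2,0],[0,0,2,0],[0,0,1,0],[0,0,1,0],[0,0,0,0],[0,0,0,0]]]}}

```text
t: 32.8
eef_pos: [0.5887, 0.102, 0.0881]
ee_rot: [3.142, 0.0, -3.01]
force: [-0.7, 0.1, -0.6]
width: 0.0006
gripper_force: 0.0
```

{"method": "servo_tool", "body": {"series": [[[0,0,1,0],[0,0,1,0],[0,0,1,0],[0,0,0.5,0],[0,0,0.5,0],[0,0,0,0],[0,0,0,0],[0,0,0,0],[0,0,0,0],[0,0,0,0]]]}}

```text
t: 33.63
eef_pos: [0.5899, 0.1022, 0.0853]
ee_rot: [3.141, 0.003, -3.009]
force: [-0.0, -0.4, 8.8]
width: -0.0
gripper_force: 3.9
```

{"method": "servo_tool", "body": {"series": [[[2.3,-3.9,0.3,0],[1.7,-4.2,0,0],[1,-4.5,0,0],[0.3,-4.6,0,0],[-0.3,-4.6,0,0],[-1,-4.5,0,0],[-1.7,-4.2,0,0],[-2.3,-3.9,0,0],[0,0,0,0],[0,0,0,0]]]}}

```text
t: 34.47
eef_pos: [0.5951, 0.0679, 0.0853]
ee_rot: [3.142, 0.004, -3.009]
force: [0.4, -1.2, 7.3]
width: 0.0006
gripper_force: 4.2
```

{"method": "servo_tool", "body": {"series": [[[0,0,-5,0],[0,0,-10,0],[10,0,-20,0],[20,0,-20,0],[20,0,-20,0],[20,0,-20,0],[20,0,-20,0],[20,0,-20,0],[20,0,0,0],[20,0,0,0]]]}}

```text
t: 35.3
eef_pos: [0.444, 0.0482, 0.2204]
ee_rot: [3.14, 0.003, -3.01]
force: [-0.2, 0.3, 0.1]
width: 0.0002
gripper_force: 0.0
```

```bash
cat >> h.py <<'E'
def tinangle(cam,im,c):
    # c centre local; returns strip angle (deg) from white/bright pixels within tin-top disc
    p=rect(cam,im,c,.085).astype(float); n=p.shape[0]; k=np.linspace(-.06,.06,n); X,Y=np.meshgrid(k,k)
    wgt=p.min(2); m=(wgt>110)&(np.hypot(X,Y)<.048)
    x,y=X[m],Y[m]; 
    if len(x)<20: return None
    q=np.cov(np.stack([x,y])); e,v=np.linalg.eigh(q); d=v[:,1]; d=d*np.sign(d@[x.mean(),y.mean()])
    return len(x),round(np.degrees(np.arctan2(y.mean(),x.mean())),1),round(np.degrees(np.arctan2(d[1],d[0])),1)
E
python3 - <<'E'
from h import *
s=st(); out=[]
for cam in('side','scene'):
    im=eyes.grab_frame(cam)
    for c in((.0365,.11),(.0365,-.11)): print(cam,c,tinangle(cam,im,c))
    out.append(np.vstack([rect(cam,im,(.0365,.11),.085),rect(cam,im,(.0365,-.11),.085)]))
cv2.imwrite('pics/tins2.png',np.hstack(out)[...,::-1])
E
```

```text
t 35.3 p [0.444  0.0482 0.2204] r [ 3.14e+00  3.00e-03 -3.01e+00] F [-0.2  0.3  0.1] w 0.0002
side (0.0365, 0.11) (1429, np.float64(152.7), np.float64(153.4))
side (0.0365, -0.11) None
scene (0.0365, 0.11) (1829, np.float64(76.8), np.float64(-11.0))
scene (0.0365, -0.11) (1156, np.float64(-0.3), np.float64(89.7))
```

View pics/tins2.png

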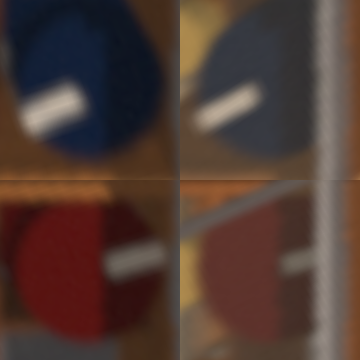

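Run:
```python
from h import *
s=st()
def go(c,r,a,z=.1):
    a=np.radians(a); t=w([c[0]+r*np.cos(a),c[1]+r*np.sin(a),0]); t[2]=z; return tool(t,s)
B=(.0365,.11);Q=(.0365,-.11)
print('blue',go(B,.035,157)); print(arc(B,.035,157,205,8))
print('red',go(Q,.036,228)-go(B,.035,205)); print(arc(Q,.036,228,132,10)); print('back',go(Q,.036,228)-go(Q,.036,132))
```

```text
t 35.4 p [0.4421 0.0476 0.2197] r [ 3.140e+00  1.000e-03 -3.009e+00] F [ 0.1 -0.1  0.2] w 0.0005
blue [-144.4   31.7  119.9]
[[1.3, -3.4], [0.9, -3.6], [0.5, -3.6], [0.1, -3.7], [-0.3, -3.7], [-0.6, -3.6], [-1.0, -3.5], [-1.4, -3.4]]
red [  -7.2 -232.    -0.3]
[[4.1, 4.4], [3.3, 5.0], [2.5, 5.5], [1.5, 5.8], [0.5, 6.0], [-0.5, 6.0], [-1.5, 5.8], [-2.5, 5.5], [-3.3, 5.0], [-4.1, 4.4]]
back [  0.1 -53.5  -0.1]
```

{"method": "servo_tool", "body": {"series": [[[-18,4,0,0],[-18,4,0,0],[-18,4,0,0],[-18,4,20,0],[-18,4,20,0],[-18,4,20,0],[-18,4,20,0],[-18.4,4,20,0],[0,0,20,0],[0,0,0,0]]]}}

```text
t: 36.23
eef_pos: [0.5818, 0.0981, 0.094]
ee_rot: [-3.14, -0.007, -3.011]
force: [-0.7, 0.2, -0.1]
width: 0.0005
gripper_force: 0.0
```

{"method": "servo_tool", "body": {"series": [[[0,0,4,0],[0,0,3,0],[0,0,3,0],[0,0,2,0],[0,0,1,0],[0,0,1,0],[0,0,1,0],[0,0,0.5,0],[0,0,0.5,0],[0,0,0,0]]]}}

```text
t: 37.07
eef_pos: [0.5853, 0.0992, 0.0853]
ee_rot: [3.141, 0.004, -3.009]
force: [-1.4, -0.5, 12.5]
width: 0.0005
gripper_force: 6.3
```

{"method": "servo_tool", "body": {"series": [[[1.3,-3.4,0,0],[0.9,-3.6,0,0],[0.5,-3.6,0,0],[0.1,-3.7,0,0],[-0.3,-3.7,0,0],[-0.6,-3.6,0,0],[-1,-3.5,0,0],[-1.4,-3.4,0,0],[0,0,0,0],[0,0,-5,0]]]}}

```text
t: 37.9
eef_pos: [0.5883, 0.0706, 0.0884]
ee_rot: [3.141, 0.002, -3.01]
force: [-0.9, -0.4, -0.1]
width: 0.0008
gripper_force: 0.0
```

{"method": "servo_tool", "body": {"series": [[[0,0,-20,0],[-0.8,-25,0,0],[-0.8,-25,0,0],[-0.8,-26,0,0],[-0.8,-26,0,0],[-0.8,-26,0,0],[-0.8,-26,0,0],[-0.8,-26,0,0],[-0.8,-26,0,0],[-0.8,-26,0,0]]]}}

```text
t: 38.73
eef_pos: [0.6253, -0.1596, 0.1079]
ee_rot: [3.142, 0.0, -3.01]
force: [-0.6, 0.5, -0.2]
width: 0.0004
gripper_force: 0.0
```

Run:
```python
from h import *
im=eyes.grab_frame('side'); print(tinangle('side',im,(.0365,.11)));s=st()
a=np.radians(228);t=w([.0365+.036*np.cos(a),-.11+.036*np.sin(a),0]);t[2]=.0841;print(tool(t,s))
```

```text
(1658, np.float64(-167.8), np.float64(-168.2))
t 38.78 p [ 0.6257 -0.1633  0.1078] r [-3.141 -0.    -3.011] F [ 3.2 -2.3  1. ] w 0.0005
[ 2.1  4.7 23.7]
```

{"method": "servo_tool", "body": {"series": [[[0,0,5,0],[0,0,5,0],[0,0,4,0],[0,0,3,0],[0,0,2,0],[0,0,2,0],[0,0,1,0],[0,0,1,0],[0,0,0,0],[0,0,0,0]]]}}

```text
t: 39.62
eef_pos: [0.6261, -0.1583, 0.0854]
ee_rot: [-3.141, 0.002, -3.009]
force: [-0.3, 0.7, 4.7]
width: 0.0004
gripper_force: 2.1
```

Run:
```python
from h import *
s=st(); print((l(s['eef_pos'])-[.0365,-.11,0]).round(4))
```

```text
t 39.62 p [ 0.6261 -0.1583  0.0854] r [-3.141e+00  2.000e-03 -3.009e+00] F [-0.3  0.7  4.7] w 0.0004
[-0.021  -0.0265  0.0854]
```

{"method": "servo_tool", "body": {"series": [[[4.1,4.4,0.7,0],[3.3,5,0,0],[2.5,5.5,0,0],[1.5,5.8,0,0],[0.5,6,0,0],[-0.5,6,0,0],[-1.5,5.8,0,0],[-2.5,5.5,0,0],[-3.3,5,0,0],[-4.1,4.4,0,0]]]}}

```text
t: 40.45
eef_pos: [0.6191, -0.1056, 0.0853]
ee_rot: [-3.141, 0.002, -3.009]
force: [-1.0, -2.2, 8.4]
width: 0.0004
gripper_force: 3.8
```

{"method": "servo_tool", "body": {"series": [[[0,0,-8,0],[0,0,-5,0],[1,-18,0,0],[1,-18,0,0],[1,-18,0,0],[0,0,5,0],[0,0,5,0],[0,0,2,0],[0,0,1,0],[0,0,0,0]]]}}

```text
t: 41.28
eef_pos: [0.6234, -0.1595, 0.0853]
ee_rot: [-3.14, 0.002, -3.009]
force: [-0.0, -2.1, 7.7]
width: 0.0005
gripper_force: 3.9
```

Run:
```python
from h import *
im=eyes.grab_frame('side'); sc=eyes.grab_frame('scene')
print(tinangle('side',im,(.0365,.11)),tinangle('side',im,(.0365,-.11)))
cv2.imwrite('pics/tins3.png',np.hstack([np.vstack([rect(c,i,(.0365,.11),.085),rect(c,i,(.0365,-.11),.085)]) for c,i in(('side',im),('scene',sc))])[...,::-1])
s=st(); print((l(s['eef_pos'])-[.0365,-.11,0]).round(4))
```

```text
(1662, np.float64(-167.7), np.float64(-168.2)) (567, np.float64(60.2), np.float64(-23.1))
t 41.38 p [ 0.6234 -0.1594  0.0853] r [-3.140e+00  2.000e-03 -3.009e+00] F [-0.3 -2.6  8.1] w 0.0003
[-0.0238 -0.0272  0.0853]
```

View pics/tins3.png

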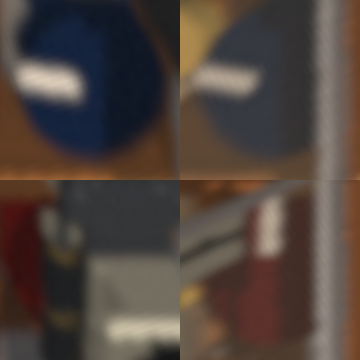

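{"method": "servo_tool", "body": {"series": [[[4.1,4.4,0,0],[3.3,5,0,0],[2.5,5.5,0,0],[1.5,5.8,0,0],[0.5,6,0,0],[-0.5,6,0,0],[-1.5,5.8,0,0],[-2.5,5.5,0,0],[-3.3,5,0,0],[-4.1,4.4,0,0]]]}}

```text
t: 42.22
eef_pos: [0.6162, -0.1058, 0.0853]
ee_rot: [-3.141, 0.002, -3.008]
force: [0.2, -2.0, 7.4]
width: 0.0003
gripper_force: 3.9
```

{"method": "servo_tool", "body": {"series": [[[0,0,-8,0],[0,0,-15,0],[20,20,-20,0],[25,25,-20,0],[25,25,-20,0],[25,25,-20,0],[25,25,-20,0],[20,20,-20,0],[0,0,0,0],[0,0,0,0]]]}}

```text
t: 43.05
eef_pos: [0.4576, 0.0151, 0.2287]
ee_rot: [3.14, 0.004, -3.007]
force: [0.1, -0.2, -0.4]
width: 0.0003
gripper_force: 0.0
```

Run:
```python
from h import *
s=st()
im=eyes.grab_frame('side'); sc=eyes.grab_frame('scene'); wr=eyes.grab_frame('wrist')
print(tinangle('side',im,(.0365,.11)),tinangle('side',im,(.0365,-.11)))
g=[np.vstack([rect(c,i,(.0365,.11),.085),rect(c,i,(.0365,-.11),.085)]) for c,i in(('side',im),('scene',sc),('wrist',wr))]
cv2.imwrite('pics/tins4.png',np.hstack(g)[...,::-1])
```

```text
t 43.05 p [0.4576 0.0151 0.2287] r [ 3.14   0.004 -3.007] F [ 0.1 -0.2 -0.4] w 0.0003
(1439, np.float64(-167.6), np.float64(-168.6)) (1164, np.float64(-166.2), np.float64(-160.3))
```

View pics/tins4.png

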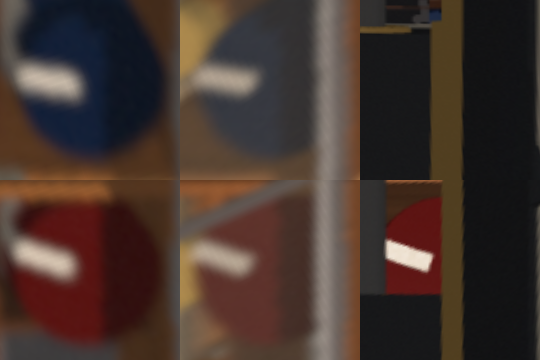

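Run:
```python
from h import *
s=st()
def go(c,r,a,z=.1):
    a=np.radians(a); t=w([c[0]+r*np.cos(a),c[1]+r*np.sin(a),0]); t[2]=z; return tool(t,s)
B=(.0365,.11);Q=(.0365,-.11)
print('red',go(Q,.035,194)); print(arc(Q,.035,194,166,5)); print('blue',go(B,.035,187.5)-go(Q,.035,166)); print(arc(B,.035,187.5,172.5,3))
```

```text
t 43.2 p [0.458  0.0137 0.2262] r [-3.141e+00 -1.000e-03 -3.010e+00] F [-0.  -0.5  0.1] w 0.0004
red [-131.2 -174.5  126.1]
[[0.7, 3.4], [0.3, 3.4], [-0.0, 3.4], [-0.3, 3.4], [-0.7, 3.4]]
blue [  0.4 207.    0. ]
[[0.3, 3.0], [-0.0, 3.1], [-0.3, 3.0]]
```

{"method": "servo_tool", "body": {"series": [[[-16,-21,0,0],[-16,-21,0,0],[-16,-22,0,0],[-16,-22,15,0],[-16,-22,20,0],[-17,-22,20,0],[-17,-22,20,0],[-17,-22,20,0],[0,0,20,0],[0,0,10,0]]]}}

```text
t: 44.03
eef_pos: [0.6093, -0.1436, 0.0963]
ee_rot: [3.141, -0.007, -3.014]
force: [-1.0, -1.1, -0.4]
width: 0.001
gripper_force: 0.0
```

{"method": "servo_tool", "body": {"series": [[[0,0,5,0],[0,0,4,0],[0,0,3,0],[0,0,2,0],[0,0,2,0],[0,0,0,0],[0,0,0,0],[0,0,0,0],[0,0,0,0],[0,0,0,0]]]}}

```text
t: 44.87
eef_pos: [0.6111, -0.1413, 0.0862]
ee_rot: [-3.142, 0.001, -3.01]
force: [-0.6, -0.0, 0.3]
width: 0.0005
gripper_force: 0.0
```

Run:
```python
from h import *
s=st(); print((l(s['eef_pos'])-[.0365,-.11,0]).round(4))
```

```text
t 44.87 p [ 0.6111 -0.1413  0.0862] r [-3.142e+00  1.000e-03 -3.010e+00] F [-0.6 -0.   0.3] w 0.0005
[-0.0336 -0.0077  0.0862]
```

{"method": "servo_tool", "body": {"series": [[[0,0,1,0],[0,0,1,0],[0,0,0,0],[0.7,3.4,0,0],[0.3,3.4,0,0],[0,3.4,0,0],[-0.3,3.4,0,0],[-0.7,3.4,0,0],[0,0,0,0],[0,0,0,0]]]}}

```text
t: 45.7
eef_pos: [0.61, -0.1245, 0.0853]
ee_rot: [-3.141, 0.003, -3.009]
force: [-0.1, 0.8, 7.5]
width: 0.0006
gripper_force: 3.7
```

{"method": "servo_tool", "body": {"series": [[[0,0,-10,0],[0,0,-12,0],[0,25,0,0],[0,25,0,0],[0,26,0,0],[0,26,0,0],[0,26,0,0],[0,26,0,0],[0,26,0,0],[0,27,0,0]]]}}

```text
t: 46.53
eef_pos: [0.5815, 0.0818, 0.107]
ee_rot: [3.141, 0.001, -3.01]
force: [-0.6, 0.4, 0.1]
width: 0.0004
gripper_force: 0.0
```

{"method": "servo_tool", "body": {"series": [[[0,0,0,0],[0,0,6,0],[0,0,5,0],[0,0,4,0],[0,0,2,0],[0,0,2,0],[0,0,1,0],[0,0,0,0],[0,0,0,0],[0,0,0,0]]]}}

```text
t: 47.37
eef_pos: [0.5816, 0.0806, 0.086]
ee_rot: [3.142, 0.0, -3.01]
force: [-0.2, 0.1, 0.2]
width: 0.0007
gripper_force: 0.0
```

Run:
```python
from h import *
s=st(); print((l(s['eef_pos'])-[.0365,.11,0]).round(4))
im=eyes.grab_frame('side');print(tinangle('side',im,(.0365,-.11)))
```

```text
t 47.37 p [0.5816 0.0806 0.086 ] r [ 3.142  0.    -3.01 ] F [-0.2  0.1  0.2] w 0.0007
[-0.0341 -0.0039  0.086 ]
(1218, np.float64(171.8), np.float64(177.7))
```

{"method": "servo_tool", "body": {"series": [[[0,0,1,0],[0,0,1,0],[0,0,0,0],[0.3,3,0,0],[0,3.2,0,0],[-0.3,3,0,0],[0,0,0,0],[0,0,0,0],[0,0,-5,0],[0,0,-10,0]]]}}

```text
t: 48.25
eef_pos: [0.5795, 0.0896, 0.0983]
ee_rot: [-3.141, -0.002, -3.01]
force: [0.4, -0.5, 0.3]
width: 0.0004
gripper_force: 0.0
```

{"method": "servo_tool", "body": {"series": [[[15,0,-20,0],[20,0,-20,0],[20,0,-20,0],[20,0,-20,0],[20,0,-20,0],[20,0,-20,0],[10,0,0,0],[0,0,0,0],[0,0,0,0],[0,0,0,0]]]}}

```text
t: 49.08
eef_pos: [0.4566, 0.0734, 0.2187]
ee_rot: [-3.142, -0.0, -3.01]
force: [0.5, 0.3, -0.8]
width: 0.0002
gripper_force: 0.0
```

Run:
```python
from h import *
s=st()
im=eyes.grab_frame('side'); sc=eyes.grab_frame('scene'); wr=eyes.grab_frame('wrist')
print(tinangle('side',im,(.0365,.11)),tinangle('side',im,(.0365,-.11)))
g=[np.vstack([rect(c,i,(.0365,.11),.085),rect(c,i,(.0365,-.11),.085)]) for c,i in(('side',im),('scene',sc))]
big=np.hstack(g+[rect('side',im,(0,-.12),.08,half=.18,n=360)]); cv2.imwrite('pics/tins5.png',big[...,::-1])
for d in trace('wrist','honey0')[:4]:
    p=np.argwhere(d['mask']); c=p.mean(0)[::-1]; print(round(d['conf'],2),len(p),'local',l(onz('wrist',c,.055)).round(3))
for cam in('side','scene'):
  for d in trace(cam,'stay_peg')[:2]:
    p=np.argwhere(d['mask']); print(cam,d['conf'],len(p),l(onz(cam,p.mean(0)[::-1],.08)).round(3))
```

```text
t 49.08 p [0.4566 0.0734 0.2187] r [-3.142 -0.    -3.01 ] F [ 0.5  0.3 -0.8] w 0.0002
(1439, np.float64(176.2), np.float64(-176.2)) (1169, np.float64(171.6), np.float64(177.6))
0.97 559 local [-0.07   0.098  0.055]
0.84 666 local [-0.07   0.003  0.055]
0.74 1302 local [-0.058 -0.088  0.055]
side 0.64 139 [-0.003 -0.19   0.08 ]
scene 0.74 11138 [0.009 0.025 0.08 ]
scene 0.63 202 [ 0.014 -0.196  0.08 ]
```

View pics/tins5.png

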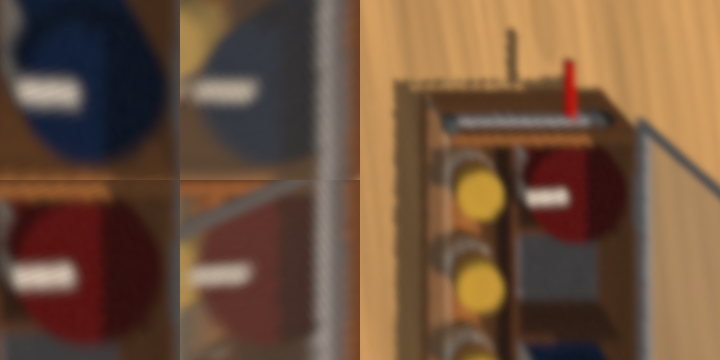

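{"method": "servo_tool", "body": {"series": [[[0,-20,0,0],[0,-20,0,0],[0,-20,0,0],[0,0,0,-0.1245],[0,0,0,-0.1245],[0,0,0,-0.1245],[0,0,0,-0.1245],[0,0,0,-0.1245],[0,0,0,-0.1245],[0,0,0,-0.1245]]], "claw": 0.4, "grip_force": 10}}

```text
t: 50.22
eef_pos: [0.4644, 0.0138, 0.2185]
ee_rot: [3.141, -0.001, -2.132]
force: [0.1, -0.6, -0.0]
width: 0.0261
gripper_force: 0.0
```

{"method": "servo_tool", "body": {"series": [[[0,0,0,-0.1245],[0,0,0,-0.1245],[0,0,0,-0.1245],[0,0,0,-0.1245],[0,0,0,0],[20,0,0,0],[24,0,0,0],[24,0,0,0],[0,0,0,0],[0,0,0,0]]]}}

```text
t: 51.05
eef_pos: [0.4594, -0.0549, 0.2187]
ee_rot: [3.141, -0.0, -1.646]
force: [0.0, -0.6, 0.2]
width: 0.0264
gripper_force: 0.0
```

Run:
```python
from h import *
s=st(); print(l(s['eef_pos']).round(3))
p=w([-.11,-.227,0]);p[2]=.16; print(tool(p,s)); q=w([.03,-.227,0]);q[2]=.16; print(tool(q,s)-tool(p,s))
a=np.linspace(0,1.2,21); P=w(np.stack([-.09+.12*np.cos(a),np.full(21,-.227),.08-.019+.12*np.sin(a)],1))
T=np.array([tool(x,s) for x in P]); print(np.diff(T,axis=0).round(1).tolist())
```

```text
t 51.05 p [ 0.4594 -0.0549  0.2187] r [ 3.141 -0.    -1.646] F [ 0.  -0.6  0.2] w 0.0264
[-0.136 -0.012  0.219]
[204.8 -69.6  58.7]
[-2.860e+01 -1.371e+02 -1.000e-01]
[[0.1, 0.2, -7.2], [0.1, 0.6, -7.2], [0.2, 1.1, -7.1], [0.3, 1.5, -7.0], [0.4, 1.8, -7.0], [0.5, 2.3, -6.8], [0.6, 2.7, -6.6], [0.6, 3.1, -6.5], [0.7, 3.4, -6.3], [0.8, 3.8, -6.0], [0.9, 4.2, -5.9], [0.9, 4.5, -5.5], [1.0, 4.8, -5.3], [1.1, 5.1, -4.9], [1.1, 5.4, -4.7], [1.2, 5.6, -4.3], [1.2, 5.9, -3.9], [1.3, 6.1, -3.6], [1.3, 6.3, -3.2], [1.4, 6.5, -2.8]]
```

{"method": "servo_tool", "body": {"series": [[[20.5,-7,6,0],[20.5,-7,6,0],[20.5,-7,6,0],[20.5,-7,6,0],[20.5,-7,6,0],[20.5,-7,6,0],[20.5,-7,6,0],[20.5,-7,6,0],[20.5,-7,6,0],[20.5,-7,6,0]]]}}

```text
t: 51.88
eef_pos: [0.5158, -0.2637, 0.1583]
ee_rot: [3.141, 0.0, -1.643]
force: [0.1, -0.1, 0.3]
width: 0.026
gripper_force: 0.0
```

{"method": "servo_tool", "body": {"series": [[[-4,-22,0,0],[-5,-23,0,0],[-5,-23,0,0],[-5,-23,0,0],[-5,-23,0,0],[-5,-23,0,0],[0,0,0,0],[0,0,0,0],[0,0,0,0],[0,0,0,0]]]}}

```text
t: 52.72
eef_pos: [0.6532, -0.2437, 0.1588]
ee_rot: [3.141, 0.0, -1.641]
force: [0.1, -0.1, 0.3]
width: 0.0264
gripper_force: 0.0
```

Run:
```python
from h import *
s=st(); print(l(s['eef_pos']).round(3)); q=w([.03,-.227,0]);q[2]=.061; print(tool(q,s))
save('wrist','w6.png'); print(fish(w([[.03,-.217,.08],[.03,-.239,.08],[.03,-.19,.08]])).round(1))
```

```text
t 52.72 p [ 0.6532 -0.2437  0.1588] r [ 3.141  0.    -1.641] F [ 0.1 -0.1  0.3] w 0.0264
[ 0.031 -0.225  0.159]
[ 2.6  0.8 97.8]
[[261.1 210.4]
 [255.9 185.6]
 [267.1 238.8]]
```

View pics/w6.png

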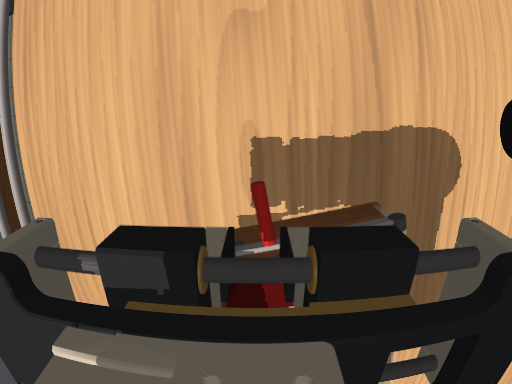

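{"method": "servo_tool", "body": {"series": [[[1,1,20,0],[1,1,20,0],[0,0,20,0],[0,0,16,0],[0,0,12,0],[0,0,8,0],[0,0,2,0],[0,0,0,0],[0,0,0,0],[0,0,0,0]]]}}

```text
t: 53.6
eef_pos: [0.6524, -0.2459, 0.0621]
ee_rot: [-3.14, -0.0, -1.64]
force: [0.0, -0.4, 0.3]
width: 0.0263
gripper_force: 0.0
```

{"method": "servo_tool", "body": {"series": [[[0,0,0,0],[0,0,0,0],[0,0,0,0],[0,0,0,0],[0,0,0,0],[0,0,0,0],[0,0,0,0],[0,0,0,0],[0,0,0,0],[0,0,0,0]]], "claw": 1}}

```text
t: 54.43
eef_pos: [0.6506, -0.2457, 0.0614]
ee_rot: [3.14, 0.0, -1.64]
force: [-5.3, 1.7, 5.5]
width: 0.0138
gripper_force: 9.5
```

{"method": "servo_tool", "body": {"series": [[[0,0.2,-7.2,0],[0.1,0.6,-7.2,0],[0.2,1.1,-7.1,0],[0.3,1.5,-7,0],[0.4,1.8,-7,0],[0.5,2.3,-6.8,0],[0.6,2.7,-6.6,0],[0.6,3.1,-6.5,0],[0.7,3.4,-6.3,0],[0.8,3.8,-6,0]]]}}

```text
t: 55.27
eef_pos: [0.6297, -0.2482, 0.1285]
ee_rot: [3.14, 0.001, -1.641]
force: [-3.8, 1.2, -4.7]
width: 0.0141
gripper_force: 10.1
```

{"method": "servo_tool", "body": {"series": [[[0.9,4.2,-5.9,0],[0.9,4.5,-5.5,0],[1,4.8,-5.3,0],[1.1,5.1,-4.9,0],[1.1,5.4,-4.7,0],[1.2,5.6,-4.3,0],[1.2,5.9,-3.9,0],[1.3,6.1,-3.6,0],[1.3,6.3,-3.2,0],[1.4,6.5,-2.8,0]]]}}

```text
t: 56.1
eef_pos: [0.5774, -0.2552, 0.1742]
ee_rot: [-3.137, 0.001, -1.639]
force: [0.3, 7.3, 0.3]
width: 0.0137
gripper_force: 10.5
```

{"method": "servo_tool", "body": {"series": [[[0.4,2,-0.5,0],[0,0,0,0],[0,0,0,0],[0,0,0,0],[0,0,0,0],[0,0,0,0],[0,0,0,0],[0,0,0,0],[0,0,0,0],[0,0,0,0]]]}}

```text
t: 56.93
eef_pos: [0.5759, -0.2555, 0.175]
ee_rot: [-3.137, 0.001, -1.639]
force: [-0.6, 7.7, -0.2]
width: 0.0137
gripper_force: 10.6
```

Run:
```python
from h import *
s=st(); p=l(s['eef_pos']); print(p.round(3), np.arctan2(p[2]+.019-.08,p[0]+.09), np.hypot(p[2]+.019-.08,p[0]+.09))
```

```text
t 56.93 p [ 0.5759 -0.2555  0.175 ] r [-3.137e+00  1.000e-03 -1.639e+00] F [-0.6  7.7 -0.2] w 0.0137
[-0.047 -0.226  0.175] 1.2090880745328532 0.12189532433007995
```

{"method": "servo_tool", "body": {"series": [[[0,0,0,0],[0,0,0,0],[0,0,0,0],[0,0,0,0],[0,0,-15,0],[0,0,-25,0],[0,0,-25,0],[0,0,-25,0],[0,0,-25,0],[0,0,-25,0]]], "claw": -0.1}}

```text
t: 57.77
eef_pos: [0.5739, -0.2568, 0.3149]
ee_rot: [-3.141, -0.001, -1.641]
force: [0.6, 0.4, -0.1]
width: 0.0484
gripper_force: 0.0
```

{"method": "servo_tool", "body": {"series": [[[0,0,-25,0],[0,0,-25,0],[0,0,-25,0],[0,0,-5,0],[0,0,0,-0.1],[0,0,0,-0.1],[0,0,0,0],[0,0,0,0],[0,0,0,0],[0,0,0,0]]]}}

```text
t: 58.6
eef_pos: [0.5739, -0.2565, 0.393]
ee_rot: [3.141, -0.0, -1.443]
force: [-0.5, 0.8, -0.3]
width: 0.0484
gripper_force: 0.0
```

Run:
```python
from h import *
s=st(); q=w([.1195,0,0]);q[2]=.40; print(tool(q,s))
a=save('side','s7.png'); b=save('scene','c7.png'); cv2.imwrite('pics/m7.png',np.hstack([cv2.resize(a[120:290,210:370],None,fx=2.4,fy=2.4),cv2.resize(b[150:320,180:340],None,fx=2.4,fy=2.4)])[...,::-1])
```

```text
t 58.6 p [ 0.5739 -0.2565  0.393 ] r [ 3.141 -0.    -1.443] F [-0.5  0.8 -0.3] w 0.0484
[-227.4 -168.1   -7. ]
```

View pics/m7.png

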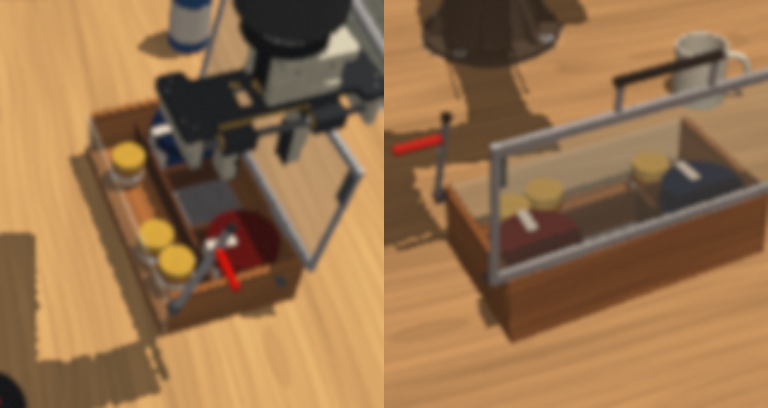

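{"method": "servo_tool", "body": {"series": [[[-23,-17,0,0],[-23,-17,0,0],[-23,-17,0,0],[-23,-17,0,0],[-23,-17,0,0],[-23,-17,0,0],[-23,-17,0,0],[-22,-17,0,0],[-22,-16,0,0],[-22,-16,0,0]]], "claw": 0}}

```text
t: 59.53
eef_pos: [0.7115, -0.0082, 0.3931]
ee_rot: [3.141, -0.0, -1.441]
force: [0.1, 0.0, 0.9]
width: 0.0437
gripper_force: 0.0
```

Run:
```python
from h import *
s=st(); q=w([.1195,0,0]);q[2]=.301; print(tool(q,s))
for cam in('side','scene'):
  im=eyes.grab_frame(cam)
  for d in trace(cam,'honey0')[:4]:
    p=np.argwhere(d['mask']); c=p.mean(0)[::-1]; print(cam,round(d['conf'],2),len(p),l(onz(cam,c,.045)).round(3))
  print(tinangle(cam,im,(.0365,-.11)),tinangle(cam,im,(.0365,.11)))
th=np.linspace(1.70,.87,25); x=-227.5*np.cos(th); z=227.5*np.sin(th)
print([(round(-(x[i+1]-x[i]),1),round(-(z[i+1]-z[i]),1)) for i in range(24)])
```

```text
t 59.53 p [ 0.7115 -0.0082  0.3931] r [ 3.141 -0.    -1.441] F [0.1 0.  0.9] w 0.0437
[ 1.3  0.1 92.1]
side 0.55 241 [-0.055 -0.101  0.045]
side 0.51 158 [-0.063 -0.046  0.045]
side 0.45 8397 [0.087 0.035 0.045]
(623, np.float64(171.7), np.float64(173.9)) (1520, np.float64(176.1), np.float64(-175.9))
(1980, np.float64(12.5), np.float64(-3.0)) (1861, np.float64(106.0), np.float64(-179.6))
[(np.float64(7.8), np.float64(-0.9)), (np.float64(7.8), np.float64(-0.6)), (np.float64(7.9), np.float64(-0.3)), (np.float64(7.9), np.float64(-0.1)), (np.float64(7.9), np.float64(0.2)), (np.float64(7.9), np.float64(0.5)), (np.float64(7.8), np.float64(0.8)), (np.float64(7.8), np.float64(1.0)), (np.float64(7.8), np.float64(1.3)), (np.float64(7.7), np.float64(1.6)), (np.float64(7.7), np.float64(1.8)), (np.float64(7.6), np.float64(2.1)), (np.float64(7.5), np.float64(2.3)), (np.float64(7.4), np.float64(2.6)), (np.float64(7.3), np.float64(2.9)), (np.float64(7.2), np.float64(3.1)), (np.float64(7.1), np.float64(3.4)), (np.float64(7.0), np.float64(3.6)), (np.float64(6.9), np.float64(3.8)), (np.float64(6.7), np.float64(4.1)), (np.float64(6.6), np.float64(4.3)), (np.float64(6.4), np.float64(4.5)), (np.float64(6.3), np.float64(4.8)), (np.float64(6.1), np.float64(5.0))]
```

{"method": "servo_tool", "body": {"series": [[[1,0,20,0],[0,0,20,0],[0,0,20,0],[0,0,16,0],[0,0,10,0],[0,0,6,0],[0,0,0,0],[0,0,0,0],[0,0,0,0],[0,0,0,0]]]}}

```text
t: 60.57
eef_pos: [0.7115, -0.0105, 0.3025]
ee_rot: [-3.14, -0.0, -1.44]
force: [0.1, -0.6, 0.0]
width: 0.044
gripper_force: 0.0
```

{"method": "servo_tool", "body": {"series": [[[0,0,0,0],[0,0,0,0],[0,0,0,0],[0,0,0,0],[0,0,0,0],[0,0,0,0],[0,0,0,0],[0,0,0,0],[0,0,0,0],[0,0,0,0]]], "claw": 1, "grip_force": 20}}

```text
t: 61.4
eef_pos: [0.7111, -0.0104, 0.3013]
ee_rot: [-3.141, 0.0, -1.44]
force: [0.9, -0.3, 0.1]
width: 0.0112
gripper_force: 20.0
```

{"method": "servo_tool", "body": {"series": [[[0,7.8,-0.9,0],[0,7.8,-0.6,0],[0,7.9,-0.3,0],[0,7.9,-0.1,0],[0,7.9,0.2,0],[0,7.9,0.5,0],[0,7.8,0.8,0],[0,7.8,1,0],[0,7.8,1.3,0],[0,7.7,1.6,0]]]}}

```text
t: 62.23
eef_pos: [0.6325, -0.0204, 0.2975]
ee_rot: [3.141, 0.001, -1.44]
force: [-0.6, 4.3, 2.3]
width: 0.0111
gripper_force: 20.0
```

{"method": "servo_tool", "body": {"series": [[[0,7.7,1.8,0],[0,7.6,2.1,0],[0,7.5,2.3,0],[0,7.4,2.6,0],[0,7.3,2.9,0],[0,7.2,3.1,0],[0,7.1,3.4,0],[0,7,3.6,0],[0,6.9,3.8,0],[0,0,0,0]]]}}

```text
t: 63.07
eef_pos: [0.5661, -0.0291, 0.271]
ee_rot: [3.14, 0.001, -1.44]
force: [-0.6, 5.1, -0.8]
width: 0.0114
gripper_force: 20.0
```

Run:
```python
from h import *
s=st(); p=l(s['eef_pos']); print(np.arctan2(p[2]+.019-.093,.09-p[0]),np.hypot(p[2]+.019-.093,.09-p[0]))
```

```text
t 63.07 p [ 0.5661 -0.0291  0.271 ] r [ 3.14e+00  1.00e-03 -1.44e+00] F [-0.6  5.1 -0.8] w 0.0114
1.0339772322627268 0.22924674195593203
```

{"method": "servo_tool", "body": {"series": [[[0,6.7,4.1,0],[0,6.6,4.3,0],[0,6.4,4.5,0],[0,3.2,2.4,0],[0,3.1,2.4,0],[0,1,0.8,0],[0,0,0,0],[0,0,0,0],[0,0,0,0],[0,0,0,0]]]}}

```text
t: 63.9
eef_pos: [0.5404, -0.0325, 0.253]
ee_rot: [3.14, 0.001, -1.44]
force: [-0.9, 6.1, -0.7]
width: 0.0112
gripper_force: 20.0
```

Run:
```python
from h import *
s=st(); p=l(s['eef_pos']); print(np.arctan2(p[2]+.019-.093,.09-p[0]),np.hypot(p[2]+.019-.093,.09-p[0]))
```

```text
t 63.9 p [ 0.5404 -0.0325  0.253 ] r [ 3.14e+00  1.00e-03 -1.44e+00] F [-0.9  6.1 -0.7] w 0.0112
0.8963360203114611 0.229168534157437
```

{"method": "servo_tool", "body": {"series": [[[0,1.4,1.1,0],[0,1.4,1.1,0],[0,1,0.8,0],[0,0,0,0],[0,0,0,0],[0,0,0,0],[0,0,0,0],[0,0,0,0],[0,0,0,0],[0,0,0,0]]]}}

```text
t: 64.73
eef_pos: [0.5382, -0.0328, 0.251]
ee_rot: [-3.139, 0.0, -1.44]
force: [1.4, 6.0, 2.8]
width: 0.0109
gripper_force: 20.0
```

{"method": "servo_tool", "body": {"series": [[[0,0.7,0.6,0],[0,0.7,0.6,0],[0,0.4,0.3,0],[0,0,0,0],[0,0,0,0],[0,0,0,0],[0,0,0,0],[0,0,0,0],[0,0,0,0],[0,0,0,0]]]}}

```text
t: 65.57
eef_pos: [0.538, -0.0328, 0.2508]
ee_rot: [-3.136, 0.0, -1.44]
force: [4.0, 6.3, 5.7]
width: 0.011
gripper_force: 20.0
```

Run:
```python
from h import *
s=st(); p=l(s['eef_pos']); print(np.arctan2(p[2]+.019-.093,.09-p[0]))
a=save('side','s8.png'); b=save('scene','c8.png'); cv2.imwrite('pics/m8.png',np.hstack([cv2.resize(a[120:290,210:370],None,fx=2.4,fy=2.4),cv2.resize(b[150:320,180:340],None,fx=2.4,fy=2.4)])[...,::-1])
```

```text
t 65.57 p [ 0.538  -0.0328  0.2508] r [-3.136  0.    -1.44 ] F [4.  6.3 5.7] w 0.011
0.8818180898557257
```

View pics/m8.png

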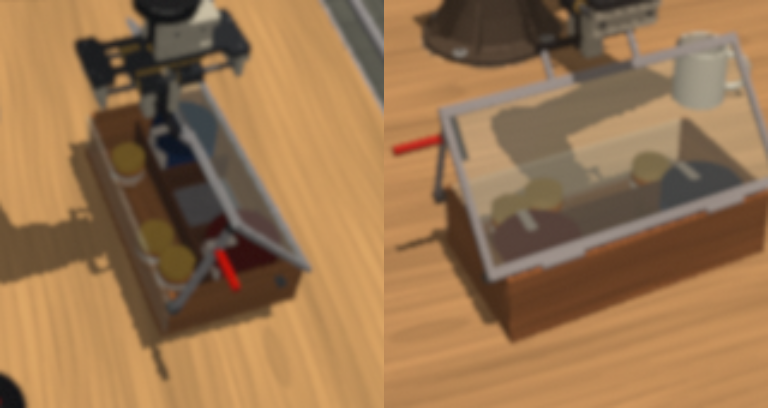

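{"method": "servo_tool", "body": {"series": [[[0,0,0,0],[0,0,0,0],[0,0,0,0],[0,0,0,0],[0,0,0,0],[0,0,-5,0],[0,0,-10,0],[0,0,-20,0],[0,0,-25,0],[0,0,-25,0]]], "claw": 0.4}}

```text
t: 66.5
eef_pos: [0.5357, -0.0337, 0.3358]
ee_rot: [3.141, -0.0, -1.44]
force: [1.3, -0.2, -0.9]
width: 0.0262
gripper_force: 0.0
```

{"method": "servo_tool", "body": {"series": [[[0,0,-20,0],[0,0,-20,0],[0,0,0,0],[0,0,0,0],[0,0,0,0],[0,0,0,0],[0,0,0,0],[0,0,0,0],[0,0,0,0],[0,0,0,0]]]}}

```text
t: 67.33
eef_pos: [0.5359, -0.0335, 0.3738]
ee_rot: [3.141, -0.0, -1.44]
force: [0.8, 0.7, 0.4]
width: 0.0264
gripper_force: 0.0
```

Run:
```python
from h import *
s=st()
for cam in('side','scene'):
  im=eyes.grab_frame(cam)
  for d in trace(cam,'lid_handle')[:1]:
    p=np.argwhere(d['mask']); print(cam,d['conf'],len(p),p.mean(0)[::-1].round(1))
  a=[-.87]; print('pred lid centre',proj(cam,w([.09-.095*np.cos(.88),0,.093+.095*np.sin(.88)])),proj(cam,w([.09-.2275*np.cos(.88),0,.093+.2275*np.sin(.88)])))
  print(tinangle(cam,im,(.0365,-.11)),tinangle(cam,im,(.0365,.11)))
  cv2.imwrite('pics/f_%s.png'%cam,im[...,::-1])
a=cv2.imread('pics/f_side.png');b=cv2.imread('pics/f_scene.png')
cv2.imwrite('pics/m9.png',np.hstack([cv2.resize(a[120:290,210:370],None,fx=2.4,fy=2.4),cv2.resize(b[150:320,180:340],None,fx=2.4,fy=2.4)]))
```

```text
t 67.33 p [ 0.5359 -0.0335  0.3738] r [ 3.141 -0.    -1.44 ] F [0.8 0.7 0.4] w 0.0264
side 0.68 1957 [299.5 182.1]
pred lid centre [[298.38261775 178.45325402]] [[275.6483031  161.45053655]]
(423, np.float64(84.6), np.float64(89.9)) (1943, np.float64(-33.3), np.float64(-91.0))
scene 0.6 9244 [273.  211.5]
pred lid centre [[278.24969918 211.67869155]] [[263.88786225 165.28565447]]
(2748, np.float64(0.2), np.float64(89.5)) (2539, np.float64(0.2), np.float64(-89.8))
```

View pics/m9.png

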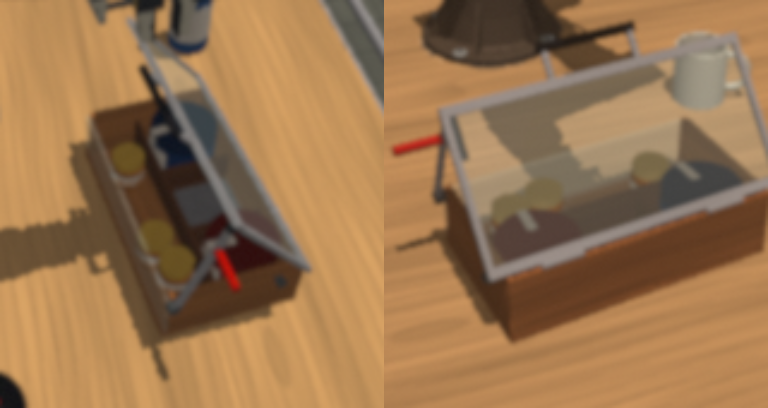

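The lid is resting half open on the raised stay. The jars are in the trough and both labels still face the front, so I'm handing in.

```bash
python3 -c "
from h import *
print(ticket.job_done())"
```

```text
the job is handed in; nothing more can be done
None
```

The job is handed in, with no verdict shown: in the last pictures all three honey jars stand in the trough, both tins (red and blue) have their labels within about 6 degrees of the front, and the lid rests half open (about 0.88 rad) on the raised stay; the middle jar shifted about 45 mm sideways along the trough during the run.

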